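# Load the barrel tumbler with sash-clip blanks and start its timer

### The arm

A 6-joint arm with a two-finger parallel gripper is mounted at the origin on the work surface. World frame = base frame: x ahead of the robot, y to its left, z up, the work surface at z = 0. Lengths are in m, angles in rad, forces in N, time in s.
With the tool pointing down it reaches from about 0.35 to 0.85 m from the base axis. Payload 8.1 kg.
Tool frame: the origin (TCP) lies on the centre line of the jaws, within the pads' length; the fingertips stand 17 mm ahead of it and the grasp point (between the pads) lies 2 mm behind it; z points along the fingers, y is the line along which they close (so a half turn about z gives the same grasp; the last joint's range is limited). The gripper opens to 93 mm and grips with 3 to 60 N. Pads are 15 mm wide; open, the fingers measure 128 mm over their backs; the gripper's body (75 mm by 188 mm) begins 65 mm behind the grasp point.
Start: joints at [1.066, 0.13, 1.488, -0, 1.523, -0.085], TCP at [0.245, 0.548, 0.236] pointing down, gripper open.
Joint ranges: [-2.96, 2.96], [-0.89, 2.26], [0.02, 2.5], [-1.34, 4.48], [0, 2.73], [-2.66, 2.66]. Speed limits (rad/s): [2.39, 2.39, 2.79, 3.14, 3.14, 3.14].

### API

Orientations are given as a rotation vector (axis times angle).
In Python, from plant import telemetry, viewer, order gives the robot as it stands.
- The arm moves only by the tool send_rows, never from a script. Its argument "plan" is a list that holds one entry, the list of rows, each a list of 5 numbers: the closure, from -1 (fully open) to 1 (shut), then the shift along the world's x, y, z normalised to -1 to 1, where 1 is 0.2 m, then the turn about the world's z normalised to -1 to 1, where 1 is 60 degrees. A call has 1 to 20 rows; each row is the pose to reach, as a shift and turn from the pose commanded when the call began; what a row does not reach only later rows make up. A row lasts 1/12 s, in which the tool goes at most 41.7 mm and 7.16 degrees, less where a joint would pass 70% of its speed; a pose out of reach is approached as far as the arm can. A call with a number of a shift or a turn outside -1 to 1 is refused whole. A call with a gripper value outside its range is refused whole. The fingers move at their own pace and stop on an object; "force" is the grip in N (left out, the last holds). Time passes only in rows, so rows that repeat a pose let the fingers close. It gives the time, the measured TCP pose, the force, the opening and the grip force at its end, in the units of the state.
- telemetry.read_state(): the state, without advancing time (a new reading comes with each control period).
- viewer.read_camera(name): name is "scene" or "top" or "wrist"; returns (picture, depth): 480x640x3 uint8, blue, green, red; 480x640 float32, m along the optical axis (not along the pixel's ray), 0 where there is no reading.
- viewer.calibration(name): a dict with "camera_matrix" (3x3 intrinsics, pixels), "extrinsics" (4x4, takes a point from camera to world coordinates); the wrist camera has in their place "hand_eye" (4x4, takes a point from camera to tool coordinates, whose origin is the TCP and whose axes are the flange's). Camera axes: x right, y up, looking along -z (the intrinsics and any distortion apply to the point x, -y, -z); pixel columns grow to the right and rows downward; lengths in m; the calibration is good to about 2 mm. The wrist camera is an equidistant fisheye: a pixel r from the principal point sees the ray r / f radians off the axis. A picture is of the moment at which its call begins: read the wrist's pose just before it. calibration takes no time and is no camera call.
- order.close_job(): hands the job in; it is judged then, once.
The state is a dict: "t": time; "q": joint angles; "dq": joint speeds; "joint_torque": joint torques, N m; "tool_pos": TCP position; "orientation": TCP orientation; "force": force on the tool from outside, world axes, zero at the start; "wrist_torque": the same for the moment, N m; "opening": finger opening in m; "gripper_force": force on a finger pad.
Only numpy, scipy, OpenCV 4.12 (cv2) and the standard library are available. Lean on these libraries where they do the work, as an engineer would, in place of code of your own. Each camera call takes 0.05 s, during which the arm holds its last target. There are 200 camera calls.

### The job

Gather the wooden blanks that lie on the bench onto the carrying tray with the others, then tip the tray over the tumbler's open hatch so that every blank slides into the barrel (they go in off the tray, never from the fingers), and stand the empty tray upright back on the bench. Lay the cover into the hatch, turn the four red clamp knobs clockwise to their stops to lock it, and only then wind the black timer key clockwise, in several turns, all the way to its stop. Leave the other things on the bench as they are.

Things in the scene. Friction and masses are not known exactly. Their poses are not given: they have to be found in the camera images.
- tumbler: Green barrel tumbler, fixed. Origin: on the bench under the barrel's middle; x across the barrel, y along it to the grey motor box, z up. Base 210 x 360 mm, barrel 200 x 300 mm, hollow, inner floor 36 mm up. Clamp knobs stand on both ends of its flat top, up to 51 mm above it; the long sides are clear, so the tray fits between the knobs. Grey box 150 x 130 x 105 mm high, centred at y +250 mm.
- hatch (a point): Centre of the tumbler's open hatch, 120 (x) x 170 mm (y), level with the top of the flat steel flange round it (180 x 300 mm, 185 mm above the bench). Axes as the tumbler's.
- clamp1 (a joint): Red clamp knob at tumbler x -42, y -122 mm, upright axis. 0 to 1.4 rad, grows clockwise seen from above; 1.4 = stop, locked. Its steel dog swings from beside the cover (0) to over the cover's edge (1.4), 8.5 mm above the flange. The bar's direction in the tumbler frame, anticlockwise from x, is 1.57 + 1.4 - value rad. Stays where left; 0.08 N m to turn.
- clamp2 (a joint): The same red clamp knob at tumbler x +42, y -122 mm. Each clamp is gripped by its red bar: 56 mm long, 12 mm thick, 26 mm high, mid-height on its axis 38 mm above the flange, its underside 25 mm above the flange.
- clamp3 (a joint): The same red clamp knob at tumbler x -42, y +122 mm.
- clamp4 (a joint): The same red clamp knob at tumbler x +42, y +122 mm.
- timer (a joint): Black winding key of the spring timer, on top of the grey box at tumbler x -30, y +250 mm, upright axis. 0 to 5.2 rad, grows clockwise seen from above; 5.2 = stop, fully wound. Sprung: 0.12 N m to turn at 0, 0.18 at the stop; it stays where it is left. The bar's direction in the tumbler frame, anticlockwise from x, is 1.57 - value rad.
- timer_grip (a point): Grip point of the timer key: on its axis, 134 mm above the bench. Bar 50 mm long, 12 mm thick, its top 147 mm above the bench, standing 30 mm high on a round hub; the point's x axis lies along the bar and turns with it.
- cover: Loose hatch cover, 0.45 kg, lying plug down. Origin: centre of its underside. Rubber plug 110 (x) x 160 (y) x 8 mm, 5 mm play in the hatch; on it a green plate 146 x 196 x 6 mm that rests on the flange (origin then 177 mm above the bench); on top a steel bar along y, its middle 46 mm above the underside, 12 mm thick, 14 high, 80 mm clear between posts, 25 mm room under it. Same either way round.
- tray: Loose carrying tray, 0.35 kg, 210 (x) x 134 mm (y). Origin: centre of its underside. Slippery tin floor 4 mm thick (friction 0.35: blanks slide off beyond some 25 degrees). Wooden walls 4 mm thick, tops 34 mm above the underside, at both sides and the +x end; the -x end is the open mouth, no lip. A wooden bar handle bridges it near its balance point; blanks pass under it.
- tray_handle (a point): Middle of the tray's handle bar: 12 mm towards +x from the tray's origin, 90 mm above its underside. Bar 14 mm thick (x), 18 mm high, 134 mm wide (y).
- blank1: Brown wooden blank, 60 (x) x 30 (y) x 22 mm (z), 35 g, with a dark stripe along one face. Origin: centre of its underside as it lies at the start. Lies on the tray at the start; may be absent (None from the start).
- blank2: Brown wooden blank, 60 (x) x 30 (y) x 22 mm (z), 35 g, with a dark stripe along one face. Origin: centre of its underside as it lies at the start. Lies on the tray at the start; may be absent (None from the start).
- blank3: Brown wooden blank, 60 (x) x 30 (y) x 22 mm (z), 35 g, with a dark stripe along one face. Origin: centre of its underside as it lies at the start. Lies on the tray at the start; may be absent (None from the start).
- blank4: Brown wooden blank, 60 (x) x 30 (y) x 22 mm (z), 35 g, with a dark stripe along one face. Origin: centre of its underside as it lies at the start. Lies on the tray at the start; may be absent (None from the start).
- blank5: Brown wooden blank, 60 (x) x 30 (y) x 22 mm (z), 35 g, with a dark stripe along one face. Origin: centre of its underside as it lies at the start. Lies on the bare bench at the start; may be absent (None from the start).
- blank6: Brown wooden blank, 60 (x) x 30 (y) x 22 mm (z), 35 g, with a dark stripe along one face. Origin: centre of its underside as it lies at the start. Lies on the bare bench at the start; may be absent (None from the start).
- wax_tin: Bystander, not to be moved or knocked over: paper-banded tin with a brass lid, 72 mm wide, 45 mm high. Origin: centre of its underside.
- flake_jar: Bystander, not to be moved or knocked over: amber jar, 72 mm wide, 100 mm high. Origin: centre of its underside.
- blue_cup: Bystander, not to be moved or knocked over: blue cup, 80 mm wide, 85 mm high. Origin: centre of its underside.
- glue_jar: Bystander, not to be moved or knocked over: green jar with a red lid, 60 mm wide, 80 mm high. Origin: centre of its underside.
- lacquer_can: Bystander, not to be moved or knocked over: blue can, 76 mm wide, 100 mm high. Origin: centre of its underside.
Not all that is in view belongs to the job. Leave any green, turquoise or yellow look-alike of the blank3 alone.

How it is judged:
By the outcome, as a careful person would: the job done as asked, in the order asked, and still so for the second after the job is handed in, with the robot touching nothing.
Of blank1, blank2, blank3, blank4 only 2 to 4 are there at a start; the rules pass over those that are not, and their reading is None.
Of blank5, blank6 only 1 to 2 are there at a start; the rules pass over those that are not, and their reading is None.
At some moment in a run one of blank5, blank6, cover may be knocked a few centimetres aside while the robot is not near it.
It also fails if it takes over 208 s, if anything falls off the work surface, if the arm or the gripper's body presses on something with over 40 N, if the wrist force passes 120 N, or if a joint passes its speed limit or range.

## Working session

There is one attempt and no reset: what is moved stays moved. The work goes in short steps, Python scripts to look and compute and a tool call to move; the robot and the scene stay as the last step left them, time stands still between calls to the robot, and variables do not carry over. Pictures are saved under pics/ and viewed, at most 14 in all, crops included, and the job is handed in when it is done.

Besides the shell and the picture viewer there is one more tool, called after ">>>" as a command line: name --argument value ..., lists and objects as JSON in quotes. send_rows: Moves the arm, as the interface text tells. Scaled input: -1 to 1 covers 0.2 m each way for a shift and 60 degrees each way for a turn. Its arguments: {"type":"object","properties":{"plan":{"type":"array"},"force":{"type":"number"}},"required":["plan"]}

```bash
ls; mkdir -p pics
cat > h.py <<'E'
import numpy as np, cv2, pickle
from plant import telemetry, viewer, order
from scipy.spatial.transform import Rotation as R
def cam(n):
    s=telemetry.read_state(); im,d=viewer.read_camera(n); return s,im,d
def pts(n,im,d,s=None):
    "world XYZ map for static cams"
    c=viewer.calibration(n);K=np.array(c["camera_matrix"]);v,u=np.mgrid[0:480,0:640].astype(float)
    P=np.stack([(u-K[0,2])/K[0,0]*d,-(v-K[1,2])/K[1,1]*d,-d,np.ones_like(d)],-1)
    return (P@np.array(c["extrinsics"]).T)[...,:3]
def st():
    s=telemetry.read_state();r=R.from_rotvec(s["orientation"]).as_matrix()
    print("t",round(s["t"],2),"p",np.round(s["tool_pos"],4),"yaxis deg",round(np.degrees(np.arctan2(r[1,1],r[0,1])),2),"F",np.round(s["force"],1),"open",round(s["opening"],4),"gf",s["gripper_force"],"q",np.round(s["q"],2),"z",np.round(r[:,2],3));return s
E
python3 - <<'E'
from h import *
st()
for n in("scene","top"):
    s,im,d=cam(n);cv2.imwrite(f"pics/{n}0.png",im);np.save(f"{n}0.npy",d)
    c=viewer.calibration(n);print(n,{k:np.round(v,3).tolist() if not isinstance(v,str) else v for k,v in c.items()},(d==0).mean())
print(viewer.calibration("wrist"))
E
```

```text
pics
t 0.0 p [0.2442 0.5474 0.2346] yaxis deg 65.95 F [-0.3 -0.5  0. ] open 0.0928 gf 0.0 q [ 1.07  0.13  1.49  0.    1.52 -0.09] z [-0.001 -0.002 -1.   ]
scene {'camera_matrix': [[623.985, 0.0, 327.272], [0.0, 623.985, 236.184], [0.0, 0.0, 1.0]], 'extrinsics': [[-0.765, -0.515, 0.387, 1.194], [0.644, -0.623, 0.445, 0.668], [0.012, 0.589, 0.808, 1.548], [0.0, 0.0, 0.0, 1.0]]} 0.004147135416666667
top {'camera_matrix': [[532.323, 0.0, 321.099], [0.0, 532.323, 231.729], [0.0, 0.0, 1.0]], 'extrinsics': [[-0.054, 0.973, -0.224, 0.193], [-0.999, -0.053, 0.008, -0.121], [-0.004, 0.224, 0.975, 1.462], [0.0, 0.0, 0.0, 1.0]]} 0.0040625
{'camera_matrix': array([[371.64829954,   0.        , 315.80523983],
       [  0.        , 371.64829954, 237.95345896],
       [  0.        ,   0.        ,   1.        ]]), 'hand_eye': array([[ 2.27460930e-04,  9.53240138e-01,  3.02213811e-01,
         8.48773359e-02],
       [ 9.99998944e-01, -6.50548631e-04,  1.29930653e-03,
         6.09213499e-04],
       [ 1.43515592e-03,  3.02213196e-01, -9.53239280e-01,
        -1.49211811e-01],
       [ 0.00000000e+00,  0.00000000e+00,  0.00000000e+00,
         1.00000000e+00]])}
```

View pics/top0.png

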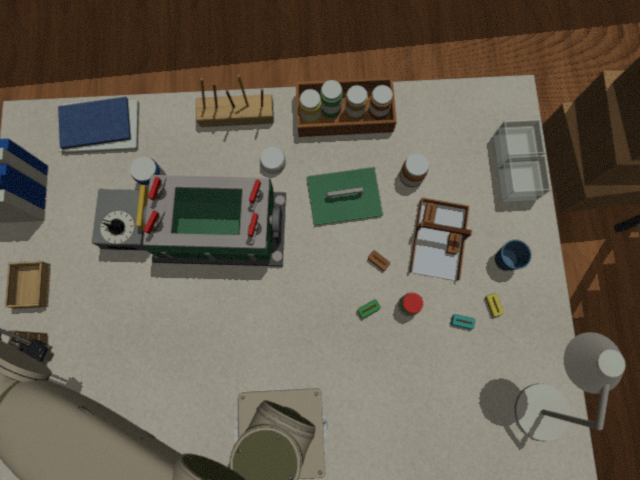

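View pics/scene0.png

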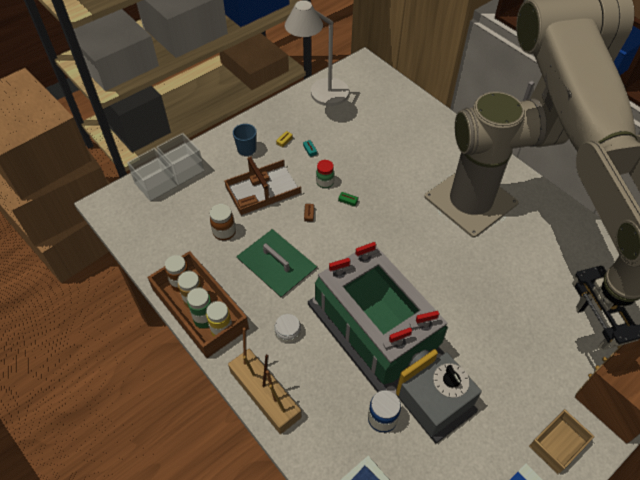

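```bash
cat >> h.py <<'E'
def rect(mask,P,zr,minA=40):
    "connected blobs -> world min-area rects"
    out=[]
    n,l,stt,c=cv2.connectedComponentsWithStats(mask.astype(np.uint8))
    for i in range(1,n):
        if stt[i,4]<minA: continue
        m=l==i;Q=P[m];Q=Q[(Q[:,2]>zr[0])&(Q[:,2]<zr[1])]
        if len(Q)<minA/2: continue
        (x,y),(w,h),a=cv2.minAreaRect(Q[:,:2].astype(np.float32))
        if w<h: w,h,a=h,w,a+90
        out.append((np.round([x,y],4),np.round([w,h],3),round((a+90)%180-90,1),np.round(np.percentile(Q[:,2],[5,50,95]),3),np.round(c[i]),stt[i,4]))
    return out
E
python3 - <<'E'
from h import *
for n in("top","scene"):
    im=cv2.imread(f"pics/{n}0.png");d=np.load(f"{n}0.npy");P=pts(n,im,d)
    hsv=cv2.cvtColor(im,cv2.COLOR_BGR2HSV);H,S,V=cv2.split(hsv)
    print(n,"RED");[print(r) for r in rect(((H<6)|(H>174))&(S>170)&(V>90),P,(.02,.3))]
    k=((H>=6)&(H<16)&(S>110)&(V>50))&(P[...,2]>.008)&(P[...,2]<.15)&(P[...,0]>.3)
    print("BROWN");[print(r) for r in rect(k,P,(.005,.15),25)]
    print("GREEN");[print(r) for r in rect((H>60)&(H<90)&(S>90)&(P[...,2]>.008)&(P[...,2]<.03),P,(.008,.03))]
    z=P[...,2]
    fl=(abs(z-.185)<.006);
    print("FLANGE");[print(r) for r in rect(fl,P,(.17,.2),300)]
    print("BOX");[print(r) for r in rect((abs(z-.105)<.006)&(S<80),P,(.09,.12),300)]
    print("HI .147");[print(r) for r in rect((abs(z-.14)<.01)&(V<60),P,(.12,.15),15)]
im=cv2.imread("pics/top0.png")
a=cv2.resize(im[190:320,350:530],None,fx=4,fy=4,interpolation=3)
cv2.imwrite("pics/c1.png",a)
E
```

```text
top RED
(array([0.6056, 0.2671]), array([0.05 , 0.012]), -18.8, array([0.232, 0.236, 0.24 ]), array([153., 188.]), np.int32(86))
(array([0.5859, 0.0243]), array([0.052, 0.011]), -22.8, array([0.231, 0.236, 0.239]), array([254., 190.]), np.int32(88))
(array([0.5378, 0.2952]), array([0.069, 0.051]), 53.8, array([0.232, 0.236, 0.24 ]), array([150., 221.]), np.int32(93))
(array([0.5021, 0.0308]), array([0.052, 0.011]), -14.8, array([0.231, 0.236, 0.24 ]), array([252., 224.]), np.int32(93))
(array([ 0.3091, -0.3566]), array([0.047, 0.047]), 86.3, array([0.074, 0.08 , 0.085]), array([412., 303.]), np.int32(295))
BROWN
(array([ 0.9551, -0.2817]), array([0.163, 0.042]), 77.4, array([0.063, 0.069, 0.074]), array([368.,  80.]), np.int32(218))
(array([ 0.887 , -0.2202]), array([0.278, 0.145]), 89.6, array([0.009, 0.068, 0.094]), array([342., 112.]), np.int32(849))
(array([ 0.6609, -0.391 ]), array([0.064, 0.026]), 65.1, array([0.066, 0.073, 0.08 ]), array([412., 175.]), np.int32(67))
(array([ 0.5412, -0.4698]), array([0.132, 0.099]), 76.3, array([0.019, 0.03 , 0.102]), array([438., 217.]), np.i
[... 4984 characters left out ...]
), array([0.025, 0.002]), 85.1, array([0.132, 0.138, 0.147]), array([318., 290.]), np.int32(19))
(array([0.6557, 0.0851]), array([0.096, 0.005]), 85.1, array([0.132, 0.138, 0.149]), array([335., 310.]), np.int32(81))
(array([0.5761, 0.2942]), array([0.201, 0.037]), -11.4, array([0.131, 0.141, 0.149]), array([411., 352.]), np.int32(219))
(array([0.665 , 0.1942]), array([0.093, 0.005]), 86.4, array([0.131, 0.139, 0.147]), array([361., 342.]), np.int32(86))
(array([0.5525, 0.4024]), array([0.05 , 0.013]), 75.5, array([0.131, 0.143, 0.148]), array([452., 374.]), np.int32(103))
(array([0.291 , 0.6869]), array([0.117, 0.013]), 89.0, array([0.131, 0.14 , 0.149]), array([617., 396.]), np.int32(221))
```

View pics/c1.png

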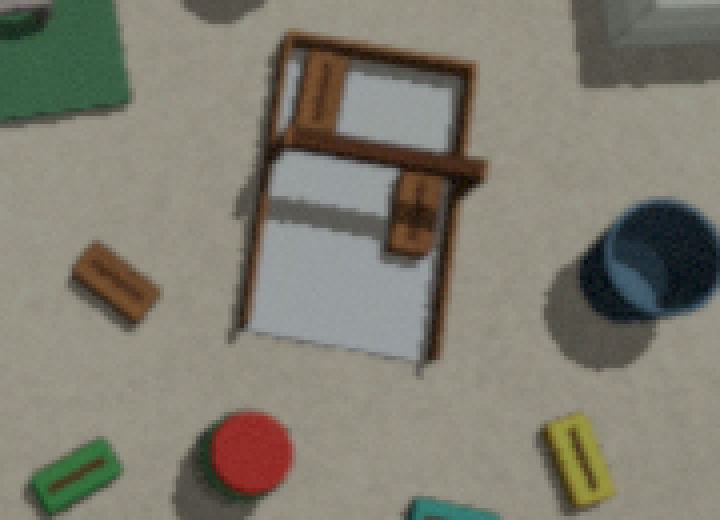

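The top view shows the tumbler (210,220), cover (345,195), tray with two blanks (440,240), and one loose blank at (379,261). Moving over the loose blank for a wrist look.

>>> send_rows --plan '[[[-1,0.1,-0.3,0.3,-0.12],[-1,0.3,-0.6,0.5,-0.24],[-1,0.4,-0.8,0.5,-0.36],[-1,0.5,-1,0.5,-0.48],[-1,0.5,-1,0.5,-0.6],[-1,0.5,-1,0.5,-0.6]]]'

```text
t: 0.6
tool_pos: [0.3448, 0.3462, 0.3359]
orientation: [1.583, 2.714, -0.0]
force: [0.6, 0.4, -0.9]
opening: 0.093
gripper_force: 0.0
```

>>> send_rows --plan '[[[-1,0.06,-0.2,0,-0.12],[-1,0.12,-0.4,0,-0.24],[-1,0.18,-0.6,0,-0.36],[-1,0.24,-0.8,0,-0.48],[-1,0.3,-1,0,-0.6],[-1,0.3,-1,0,-0.6]]]'

```text
t: 1.1
tool_pos: [0.4061, 0.1415, 0.3353]
orientation: [2.35, 2.082, -0.002]
force: [-0.5, 0.3, -1.0]
opening: 0.0932
gripper_force: 0.0
```

>>> send_rows --plan '[[[-1,0.02,-0.2,0,-0.12],[-1,0.04,-0.4,0,-0.24],[-1,0.06,-0.6,0,-0.36],[-1,0.08,-0.8,0,-0.48],[-1,0.1,-1,0,-0.58],[-1,0.1,-1,0,-0.58]]]'

```text
t: 1.6
tool_pos: [0.4243, -0.0578, 0.3349]
orientation: [2.864, 1.288, -0.003]
force: [-0.1, 0.4, -0.9]
opening: 0.0931
gripper_force: 0.0
```

>>> send_rows --plan '[[[-1,0.01,-0.2,-0.1,0],[-1,0.02,-0.4,-0.2,0],[-1,0.03,-0.6,-0.3,0],[-1,0.05,-0.8,-0.4,0],[-1,0.05,-1,-0.5,0],[-1,0.05,-1,-0.5,0],[-1,0.05,-1,-0.5,0],[-1,0.05,-1,-0.5,0]]]'

```text
t: 2.27
tool_pos: [0.4343, -0.2513, 0.2349]
orientation: [-2.855, -1.305, 0.001]
force: [0.8, 0.3, 0.2]
opening: 0.0926
gripper_force: 0.0
```

```bash
cat >> h.py <<'E'
def wpts(s,d,shape=(480,640)):
    "wrist fisheye -> world points, depth along optical axis"
    c=viewer.calibration("wrist");K=c["camera_matrix"];v,u=np.mgrid[0:480,0:640].astype(float)
    x=(u-K[0,2])/K[0,0];y=(v-K[1,2])/K[1,1];r=np.hypot(x,y)+1e-9
    t=np.minimum(np.tan(np.minimum(r,1.5)),20)/r
    P=np.stack([x*t*d,-y*t*d,-d,np.ones_like(d)],-1)@c["hand_eye"].T
    return P[...,:3]@R.from_rotvec(s["orientation"]).as_matrix().T+np.array(s["tool_pos"])
E
python3 - <<'E'
from h import *
st()
for n in("top","wrist"):
    s,im,d=cam(n);cv2.imwrite(f"pics/{n}1.png",im);np.save(f"{n}1.npy",d)
    P=pts(n,im,d) if n=="top" else wpts(s,d)
    H,S,V=cv2.split(cv2.cvtColor(im,cv2.COLOR_BGR2HSV))
    k=((H>=4)&(H<16)&(S>110)&(V>40))&(P[...,2]>.005)&(P[...,2]<.15)&(P[...,0]>.2)&(P[...,0]<.75)
    print(n,"BROWN");[print(r) for r in rect(k,P,(.005,.15),60 if n=="top" else 300)]
    k=(P[...,2]>.08)&(P[...,2]<.115)&(P[...,0]>.4)&(P[...,0]<.65)&(P[...,1]<-.35)&(P[...,1]>-.6)&(V<130)
    print("HANDLE");[print(r) for r in rect(k,P,(.07,.12),60)]
    print("GREEN");[print(r) for r in rect((H>60)&(H<90)&(S>90)&(P[...,2]>.008)&(P[...,2]<.03),P,(.008,.03),100)]
E
```

```text
t 2.27 p [ 0.4343 -0.2513  0.2349] yaxis deg -40.87 F [0.8 0.3 0.2] open 0.0926 gf 0.0 q [-0.63 -0.14  1.75  0.    1.52  0.09] z [-0.002  0.002 -1.   ]
top BROWN
(array([ 0.6613, -0.3869]), array([0.064, 0.024]), 52.1, array([0.06 , 0.072, 0.079]), array([411., 175.]), np.int32(85))
(array([ 0.5245, -0.4927]), array([0.144, 0.105]), -36.0, array([0.017, 0.028, 0.101]), array([453., 230.]), np.int32(501))
(array([ 0.4255, -0.5087]), array([0.107, 0.003]), -13.2, array([0.014, 0.025, 0.037]), array([461., 259.]), np.int32(77))
(array([ 0.4256, -0.2956]), array([0.027, 0.025]), 44.9, array([0.015, 0.022, 0.027]), array([382., 264.]), np.int32(97))
HANDLE
(array([ 0.4976, -0.4705]), array([0.113, 0.015]), 75.9, array([0.086, 0.097, 0.103]), array([450., 229.]), np.int32(269))
GREEN
(array([ 0.6255, -0.1896]), array([0.163, 0.143]), -84.8, array([0.01 , 0.014, 0.019]), array([330., 193.]), np.int32(1539))
(array([ 0.2577, -0.4987]), array([0.059, 0.028]), 74.2, array([0.014, 0.021, 0.027]), array([463., 322.]), np.int32(201))
wrist BROWN
(array([ 0.671 , -0.3877]), array([0.068, 0.038]), 
[... 375 characters left out ...]
, array([0.024, 0.026, 0.028]), array([507., 261.]), np.int32(1002))
(array([ 0.5111, -0.4197]), array([0.052, 0.013]), 77.3, array([0.098, 0.099, 0.1  ]), array([492., 308.]), np.int32(466))
HANDLE
(array([ 0.5084, -0.4304]), array([0.074, 0.015]), 76.5, array([0.084, 0.099, 0.1  ]), array([489., 306.]), np.int32(822))
GREEN
(array([ 0.6298, -0.2033]), array([0.193, 0.144]), -84.6, array([0.013, 0.014, 0.015]), array([428.,  65.]), np.int32(17424))
(array([ 0.3091, -0.2484]), array([0.057, 0.027]), -64.8, array([0.021, 0.022, 0.024]), array([230., 280.]), np.int32(745))
(array([ 0.2623, -0.4985]), array([0.059, 0.029]), 73.4, array([0.015, 0.022, 0.024]), array([339., 423.]), np.int32(534))
```

View pics/wrist1.png

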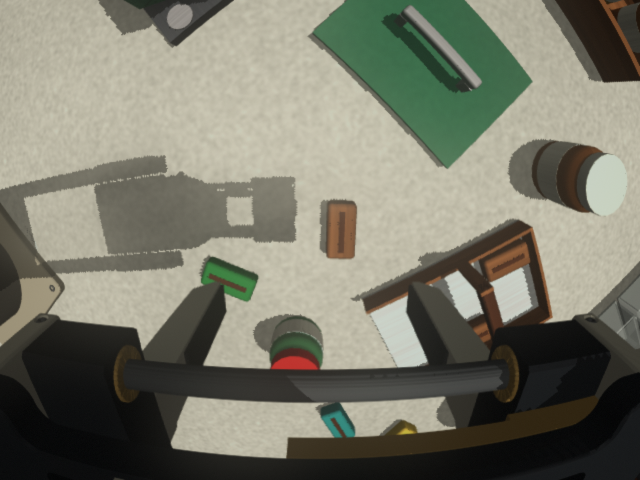

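View pics/top1.png

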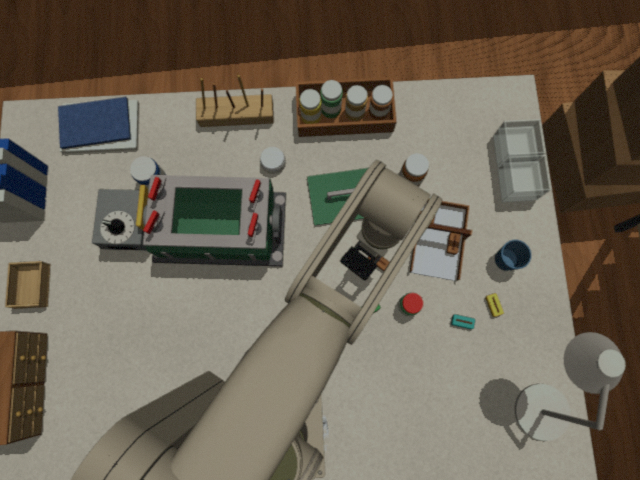

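Only one loose blank exists (wrist view at (341,232)); the tray is at about (0.490,-0.457), yaw -13°. Grasping the blank.

>>> send_rows --plan '[[[-1,0.02,-0.1,-0.2,0],[-1,0.022,-0.17,-0.4,-0.014],[-1,0.022,-0.17,-0.6,-0.014],[-1,0.022,-0.17,-0.75,-0.014],[-1,0.022,-0.172,-0.9,-0.014],[-1,0.022,-0.172,-0.9,-0.014],[-1,0.022,-0.172,-0.9,-0.014]]]'

```text
t: 2.95
tool_pos: [0.4388, -0.2846, 0.0555]
orientation: [-2.863, -1.287, 0.002]
force: [0.4, 0.5, -0.7]
opening: 0.093
gripper_force: 0.0
```

>>> send_rows --plan '[[[-1,0,0,-0.1,0],[-1,0,0,-0.175,0],[-1,0,0,-0.175,0],[0.8,0,0,-0.175,0],[0.8,0,0,-0.175,0],[0.8,0,0,-0.175,0],[0.8,0,0,-0.175,0],[0.8,0,0,-0.175,0],[0.8,0,0,-0.175,0],[0.8,0,0,-0.175,0],[0.8,0,0,0,0],[0.8,0,0,0.2,0],[0.8,0,0,0.4,0],[0.8,0,0,0.4,0],[0.8,0,0,0.4,0]]]' --force 20

```text
t: 4.2
tool_pos: [0.4408, -0.2881, 0.1391]
orientation: [2.861, 1.283, 0.005]
force: [0.7, -0.2, -0.1]
opening: 0.0176
gripper_force: 0.0
```

```bash
python3 -c "
from h import *
st()"
```

```text
t 4.2 p [ 0.4408 -0.2881  0.1391] yaxis deg -41.7 F [ 0.7 -0.2 -0.1] open 0.0176 gf 0.0 q [-0.68 -0.01  1.81 -0.    1.33  0.05] z [ 0.005 -0.004 -1.   ]
```

The fingers need more time (about 75 mm/s); retry.

>>> send_rows --plan '[[[-0.2,0,0,-0.1,0],[-0.2,0,0,-0.2,0],[-0.2,0,0,-0.2,0],[-0.2,0,0,-0.2,0],[-0.2,0,0,-0.4,0],[-0.2,0,0,-0.58,0],[-0.2,0,0,-0.58,0],[-0.2,0,0,-0.58,0],[0.8,0,0,-0.58,0],[0.8,0,0,-0.58,0],[0.8,0,0,-0.58,0],[0.8,0,0,-0.58,0],[0.8,0,0,-0.58,0],[0.8,0,0,-0.58,0],[0.8,0,0,-0.58,0],[0.8,0,0,-0.58,0],[0.8,0,0,-0.58,0]]]'

```text
t: 5.62
tool_pos: [0.439, -0.2865, 0.0199]
orientation: [2.866, 1.285, 0.0]
force: [-1.6, 0.7, 4.5]
opening: 0.0302
gripper_force: 20.0
```

>>> send_rows --plan '[[[0.8,0,0,0.2,0],[0.8,0,0,0.4,0],[0.8,0,0,0.5,0],[0.8,0,0,0.5,0]]]'

```text
t: 5.95
tool_pos: [0.4419, -0.2888, 0.1257]
orientation: [2.859, 1.282, 0.007]
force: [0.9, -0.4, 0.8]
opening: 0.0299
gripper_force: 20.0
```

Run:
```python
from h import *
st()
s,im,d=cam("wrist");P=wpts(s,d);H,S,V=cv2.split(cv2.cvtColor(im,cv2.COLOR_BGR2HSV))
k=((H>=4)&(H<16)&(S>110)&(V>40))&(P[...,0]>.2)&(P[...,0]<.75)
[print(r) for r in rect(k,P,(-.1,.2),200)]
cv2.imwrite("pics/w2.png",im)
```

```text
t 5.95 p [ 0.4419 -0.2888  0.1257] yaxis deg -41.69 F [ 0.9 -0.4  0.8] open 0.0299 gf 19.99992996454239 q [-0.68  0.01  1.82  0.    1.3   0.05] z [ 0.007 -0.006 -1.   ]
(array([ 0.6653, -0.3856]), array([0.068, 0.031]), 50.9, array([0.057, 0.07 , 0.08 ]), array([625., 163.]), np.int32(2334))
(array([ 0.553 , -0.4594]), array([0.111, 0.087]), 76.7, array([0.016, 0.026, 0.035]), array([545., 273.]), np.int32(3447))
(array([ 0.4251, -0.3128]), array([0.122, 0.033]), 56.7, array([0.126, 0.128, 0.129]), array([315., 312.]), np.int32(6573))
(array([ 0.4657, -0.3595]), array([0.101, 0.055]), -67.1, array([0.033, 0.034, 0.035]), array([432., 312.]), np.int32(347))
(array([ 0.527 , -0.4699]), array([0.157, 0.035]), -73.3, array([0.008, 0.097, 0.1  ]), array([524., 333.]), np.int32(1101))
(array([ 0.5006, -0.4179]), array([0.155, 0.018]), 87.0, array([0.098, 0.099, 0.1  ]), array([534., 399.]), np.int32(427))
(array([ 0.4861, -0.5218]), array([0.012, 0.004]), -12.8, array([0.034, 0.048, 0.072]), array([517., 401.]), np.int32(278))
```

>>> send_rows --plan '[[[0.8,0,-0.15,0.1,-0.12],[0.8,-0.01,-0.3,0.1,-0.24],[0.8,-0.02,-0.45,0.1,-0.36],[0.8,-0.02,-0.6,0.1,-0.48],[0.8,-0.02,-0.715,0.1,-0.6],[0.8,-0.02,-0.715,0.1,-0.72],[0.8,-0.02,-0.715,0.1,-0.84],[0.8,-0.02,-0.715,0.1,-0.96],[0.8,-0.02,-0.715,0,-1],[0.8,-0.02,-0.715,-0.1,-1],[0.8,-0.02,-0.715,-0.2,-1],[0.8,-0.02,-0.715,-0.3,-1],[0.8,-0.02,-0.715,-0.3,-1]]]'

```text
t: 7.08
tool_pos: [0.4316, -0.4257, 0.0523]
orientation: [-3.118, 0.319, 0.012]
force: [-0.5, 0.6, -1.4]
opening: 0.03
gripper_force: 20.0
```

Run:
```python
from h import *
st()
s,im,d=cam("wrist");P=wpts(s,d)
cv2.imwrite("pics/w3.png",im)
s,im,d=cam("top");cv2.imwrite("pics/t3.png",cv2.resize(im[180:330,350:530],None,fx=3,fy=3))
```

```text
t 7.08 p [ 0.4316 -0.4257  0.0523] yaxis deg -101.7 F [-0.5  0.6 -1.4] open 0.03 gf 20.00005602836609 q [-0.86  0.31  1.63 -0.    1.21  0.91] z [-0.007  0.008 -1.   ]
```

View pics/w3.png

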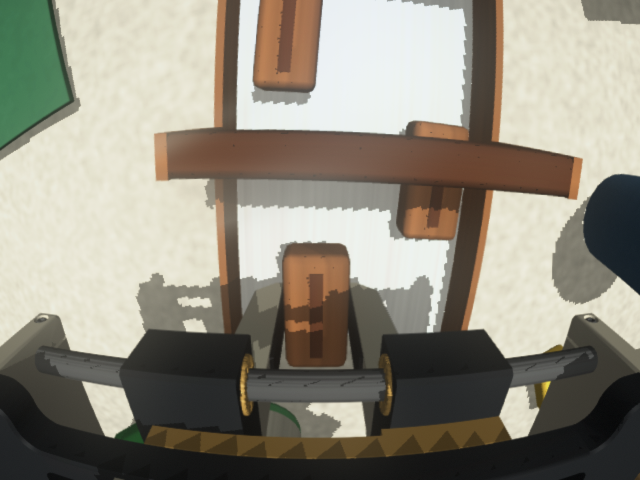

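>>> send_rows --plan '[[[0.8,0,0,-0.1,-0.02],[0.8,0,0,-0.17,-0.02],[0.8,0,0,-0.17,-0.02],[0.8,0,0,-0.17,-0.02],[0.1,0,0,-0.17,-0.02],[0.1,0,0,-0.17,-0.02],[0.1,0,0,-0.17,-0.02],[0.1,0,0,-0.17,-0.02],[0.1,0,0,0,-0.02],[0.1,0,0,0.2,-0.02],[0.1,0,0,0.4,-0.02],[0.1,0,0,0.6,-0.02],[-0.5,0,0,0.6,-0.02],[-0.5,0,0,0.6,-0.02]]]'

```text
t: 8.35
tool_pos: [0.4366, -0.4314, 0.1842]
orientation: [3.116, -0.352, 0.009]
force: [-0.6, 0.1, -0.6]
opening: 0.0508
gripper_force: 0.0
```

>>> send_rows --plan '[[[-0.5,0.1,-0.05,0,0.12],[-0.5,0.2,-0.1,0,0.24],[-0.5,0.3,-0.15,0,0.36],[-0.5,0.335,-0.15,0,0.48],[-0.5,0.335,-0.155,0,0.6],[-0.5,0.335,-0.155,0,0.72],[-0.5,0.335,-0.155,0,0.84],[-0.5,0.335,-0.155,0,0.96],[-0.5,0.335,-0.155,0,1],[-0.5,0.335,-0.155,0,1]]]'

```text
t: 9.18
tool_pos: [0.5012, -0.4596, 0.1772]
orientation: [-2.875, -1.258, 0.002]
force: [-0.3, -0.1, 0.4]
opening: 0.0698
gripper_force: 0.0
```

>>> send_rows --plan '[[[-0.5,0,0,0,0.12],[-0.5,0,0,0,0.24],[-0.5,0,0,0,0.36],[-0.5,0,0,0,0.49],[-0.5,0,0,0,0.49],[-0.5,0,0,0,0.49]]]'

```text
t: 9.68
tool_pos: [0.5015, -0.46, 0.1784]
orientation: [-2.47, -1.939, 0.0]
force: [-0.3, -0.2, -0.6]
opening: 0.0696
gripper_force: 0.0
```

Run:
```python
from h import *
st()
s,im,d=cam("wrist");P=wpts(s,d);H,S,V=cv2.split(cv2.cvtColor(im,cv2.COLOR_BGR2HSV))
cv2.imwrite("pics/w4.png",im)
k=(H>=2)&(H<18)&(S>90)&(P[...,2]<.115)&(P[...,2]>.085)&(P[...,0]>.4)&(P[...,0]<.6)
print("handle");[print(r) for r in rect(k,P,(.09,.11),200)]
s,im,d=cam("top");P=pts("top",im,d)
cv2.imwrite("pics/t4.png",cv2.resize(im[180:330,350:530],None,fx=3,fy=3))
```

```text
t 9.68 p [ 0.5015 -0.46    0.1784] yaxis deg -13.73 F [-0.3 -0.2 -0.6] open 0.0696 gf 0.0 q [-0.82  0.38  1.3   0.    1.46 -0.58] z [-0.001  0.001 -1.   ]
handle
(array([ 0.4935, -0.4932]), array([0.068, 0.014]), 76.9, array([0.098, 0.099, 0.1  ]), array([317., 307.]), np.int32(1240))
```

View pics/w4.png

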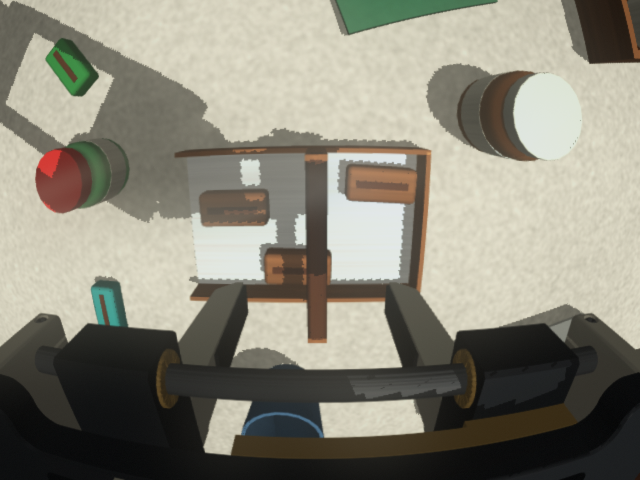

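Three blanks lie on the tray (wrist view, tray spanning px 180–430 × 150–300) and the jaws straddle the handle. Gripping and lifting.

>>> send_rows --plan '[[[-0.5,0,0,-0.2,0.01],[-0.5,0,0,-0.4,0.01],[-0.5,0,0,-0.46,0.01],[-0.5,0,0,-0.46,0.01],[0.95,0,0,-0.46,0.01],[0.95,0,0,-0.46,0.01],[0.95,0,0,-0.46,0.01],[0.95,0,0,-0.46,0.01],[0.95,0,0,-0.46,0.01],[0.95,0,0,-0.46,0.01],[0.95,0,0,-0.46,0.01],[0.95,0,0,-0.46,0.01],[0.95,0,0,-0.46,0.01],[0.95,0,0,-0.46,0.01],[0.95,0,0,-0.46,0.01],[0.95,0,0,-0.46,0.01]]]' --force 45

```text
t: 11.12
tool_pos: [0.5019, -0.4604, 0.0876]
orientation: [-2.457, -1.958, -0.0]
force: [-0.4, 0.8, 1.3]
opening: 0.0138
gripper_force: 45.0
```

>>> send_rows --plan '[[[0.95,0,0,0.03,0],[0.95,0,0,0.1,0],[0.95,0,0,0.2,0],[0.95,0,0,0.3,0],[0.95,0,0,0.4,0],[0.95,0,0,0.5,0],[0.95,0,0,0.6,0],[0.95,0,0,0.7,0],[0.95,0,0,0.8,0],[0.95,0,0,0.9,0],[0.95,0,0,0.97,0],[0.95,0,0,1,0],[0.95,0,0,1,0]]]'

```text
t: 12.2
tool_pos: [0.5024, -0.461, 0.2901]
orientation: [2.454, 1.956, 0.0]
force: [-0.0, 0.1, -4.9]
opening: 0.0132
gripper_force: 45.0
```

Run:
```python
from h import *
st()
s,im,d=cam("scene");cv2.imwrite("pics/s5.png",im)
```

```text
t 12.2 p [ 0.5024 -0.461   0.2901] yaxis deg -12.89 F [-0.   0.1 -4.9] open 0.0132 gf 44.98153030872345 q [-0.82  0.34  1.15  0.    1.65 -0.59] z [ 0.002 -0.002 -1.   ]
```

View pics/s5.png

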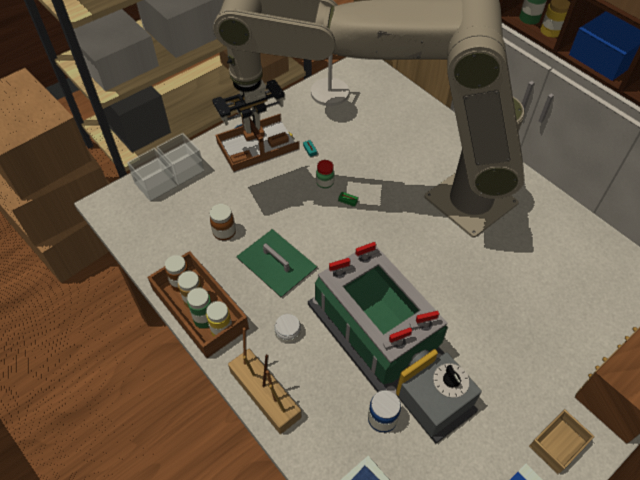

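>>> send_rows --plan '[[[0.95,0,0.02,0.05,0],[0.95,0.01,0.07,0.12,0],[0.95,0.02,0.15,0.2,0],[0.95,0.04,0.25,0.27,0],[0.95,0.06,0.35,0.3,0],[0.95,0.08,0.46,0.3,0],[0.95,0.1,0.57,0.3,0.02],[0.95,0.12,0.68,0.3,0.04],[0.95,0.14,0.79,0.3,0.06],[0.95,0.155,0.9,0.3,0.08],[0.95,0.17,1,0.3,0.1]]]'

```text
t: 13.17
tool_pos: [0.5362, -0.2576, 0.3496]
orientation: [2.347, 2.086, 0.002]
force: [0.5, 0.5, -4.6]
opening: 0.0136
gripper_force: 45.0
```

>>> send_rows --plan '[[[0.95,0.02,0.11,0,0.01],[0.95,0.04,0.22,0,0.02],[0.95,0.06,0.33,0,0.03],[0.95,0.08,0.44,0,0.043],[0.95,0.1,0.55,0,0.043],[0.95,0.12,0.66,0,0.043],[0.95,0.14,0.77,0,0.043],[0.95,0.155,0.88,0,0.043],[0.95,0.17,1,0,0.043]]]'

```text
t: 13.92
tool_pos: [0.5696, -0.0581, 0.3496]
orientation: [2.302, 2.136, 0.002]
force: [0.0, -0.5, -5.4]
opening: 0.0132
gripper_force: 45.0
```

>>> send_rows --plan '[[[0.95,0.02,0.11,0,0],[0.95,0.04,0.22,0,0],[0.95,0.06,0.33,0,0],[0.95,0.08,0.44,0,0],[0.95,0.1,0.55,0,0],[0.95,0.12,0.66,0,0],[0.95,0.14,0.77,0,0],[0.95,0.155,0.86,0,0],[0.95,0.17,0.94,0,0],[0.95,0.17,0.98,0,0],[0.95,0.17,1,0,0],[0.95,0.17,1,0,0],[0.95,0.17,1,0,0]]]'

```text
t: 15.0
tool_pos: [0.6037, 0.1393, 0.3483]
orientation: [2.303, 2.136, 0.0]
force: [0.5, -0.4, -4.5]
opening: 0.0134
gripper_force: 45.0
```

Run:
```python
from h import *
st()
s,im,d=cam("wrist");cv2.imwrite("pics/w6.png",im);P=wpts(s,d);H,S,V=cv2.split(cv2.cvtColor(im,cv2.COLOR_BGR2HSV))
print("RED");[print(r) for r in rect(((H<6)|(H>174))&(S>170)&(V>60),P,(.2,.26),60)]
print("floor z pct",np.percentile(P[(S<60)&(P[...,2]>.255)&(P[...,2]<.3)][:,2],[5,50,95]))
s,im,d=cam("scene");cv2.imwrite("pics/s6.png",im)
s,im,d=cam("top");cv2.imwrite("pics/t6.png",im)
```

```text
t 15.0 p [0.6037 0.1393 0.3483] yaxis deg -4.3 F [ 0.5 -0.4 -4.5] open 0.0134 gf 44.98143196105957 q [ 0.14  0.17  1.25 -0.    1.73  0.22] z [ 0.001 -0.    -1.   ]
RED
(array([0.6089, 0.269 ]), array([0.054, 0.01 ]), -17.3, array([0.235, 0.236, 0.237]), array([309.,  61.]), np.int32(1076))
(array([0.5297, 0.2738]), array([0.046, 0.011]), -25.8, array([0.234, 0.236, 0.237]), array([200.,  69.]), np.int32(803))
floor z pct [0.263815   0.26492794 0.26678659]
```

View pics/w6.png

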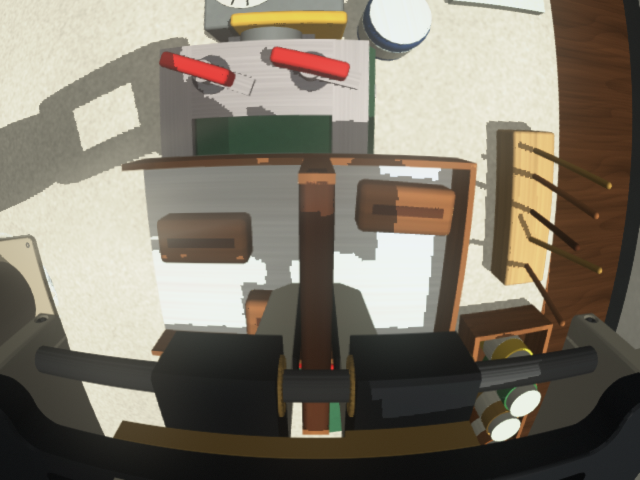

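>>> send_rows --plan '[[[0.95,0.003,0.02,0,0],[0.95,0.003,0.035,-0.05,0],[0.95,0.003,0.035,-0.12,0],[0.95,0.003,0.035,-0.2,0],[0.95,0.003,0.035,-0.28,0],[0.95,0.003,0.035,-0.34,0],[0.95,0.003,0.035,-0.36,0],[0.95,0.003,0.035,-0.375,0],[0.95,0.003,0.035,-0.375,0],[0.95,0.003,0.035,-0.375,0]]]'

```text
t: 15.98
tool_pos: [0.605, 0.1466, 0.2733]
orientation: [2.303, 2.136, 0.002]
force: [0.2, -1.2, -3.6]
opening: 0.0138
gripper_force: 45.0
```

Run:
```python
from h import *
st()
s,im,d=cam("wrist");P=wpts(s,d);H,S,V=cv2.split(cv2.cvtColor(im,cv2.COLOR_BGR2HSV))
Q=P[(S<50)&(V>150)&(P[...,2]>.17)&(P[...,2]<.215)];print(len(Q),np.percentile(Q[:,2],[5,50,95]))
```

```text
t 15.98 p [0.605  0.1466 0.2733] yaxis deg -4.31 F [ 0.2 -1.2 -3.6] open 0.0138 gf 44.9813836812973 q [0.16 0.18 1.37 0.   1.59 0.23] z [ 0.001  0.    -1.   ]
31350 [0.18426605 0.18842077 0.19126459]
```

>>> send_rows --plan '[[[0.95,0,0,-0.008,0],[0.95,0,0,-0.008,0],[0.95,0,0,-0.008,0],[0,0,0,-0.008,0],[0,0,0,-0.008,0],[0,0,0,-0.008,0],[0,0,0,-0.008,0],[0,0,0,-0.008,0],[0,0,0,-0.008,0],[-0.2,0,0,0.15,0],[-0.2,0,0,0.3,0],[-0.2,0,0,0.45,0],[-0.2,0,0,0.45,0]]]'

```text
t: 17.12
tool_pos: [0.6063, 0.1468, 0.3706]
orientation: [2.299, 2.132, 0.014]
force: [0.6, -0.9, 1.5]
opening: 0.0556
gripper_force: 0.0
```

>>> send_rows --plan '[[[-0.2,0.1,-0.1,0,-0.12],[-0.2,0.2,-0.2,0,-0.24],[-0.2,0.3,-0.3,0,-0.36],[-0.2,0.34,-0.35,0,-0.48],[-0.2,0.34,-0.35,0,-0.6],[-0.2,0.34,-0.35,0,-0.72],[-0.2,0.34,-0.35,0,-0.84],[-0.2,0.34,-0.35,0,-0.96],[-0.2,0.34,-0.35,0,-1],[-0.2,0.34,-0.35,0,-1]]]'

```text
t: 17.95
tool_pos: [0.6726, 0.0765, 0.3623]
orientation: [-3.064, -0.695, 0.0]
force: [0.6, -0.3, 0.4]
opening: 0.0557
gripper_force: 0.0
```

>>> send_rows --plan '[[[-0.2,0,0,0,-0.12],[-0.2,0,0,0,-0.24],[-0.2,0,0,0,-0.36],[-0.2,0,0,0,-0.48],[-0.2,0,0,0,-0.5],[-0.2,0,0,0,-0.5],[-0.2,0,0,0,-0.5]]]'

```text
t: 18.53
tool_pos: [0.6725, 0.0765, 0.3625]
orientation: [-3.14, 0.111, 0.0]
force: [0.4, -0.2, -1.5]
opening: 0.0559
gripper_force: 0.0
```

Run:
```python
from h import *
st()
s,im,d=cam("wrist");cv2.imwrite("pics/w7.png",im);P=wpts(s,d);H,S,V=cv2.split(cv2.cvtColor(im,cv2.COLOR_BGR2HSV))
br=(H>=2)&(H<18)&(S>90)
k=br&(abs(P[...,2]-.219)<.005)&(P[...,1]<.3)&(P[...,1]>0)
print("walltop");[print(r) for r in rect(k,P,(.21,.23),60)]
k=br&(abs(P[...,2]-.284)<.006)
print("handle");[print(r) for r in rect(k,P,(.27,.29),60)]
print("RED");[print(r) for r in rect(((H<6)|(H>174))&(S>170)&(V>60),P,(.2,.26),60)]
```

```text
t 18.53 p [0.6725 0.0765 0.3625] yaxis deg -94.04 F [ 0.4 -0.2 -1.5] open 0.0559 gf 0.0 q [0.04 0.33 1.02 0.   1.78 1.68] z [-0.  0. -1.]
walltop
(array([0.6592, 0.1968]), array([0.137, 0.065]), -36.1, array([0.216, 0.219, 0.221]), array([184., 246.]), np.int32(856))
(array([0.6505, 0.0915]), array([0.086, 0.032]), -3.9, array([0.218, 0.219, 0.22 ]), array([313., 240.]), np.int32(527))
(array([0.6093, 0.2632]), array([0.055, 0.01 ]), -7.7, array([0.215, 0.219, 0.223]), array([129., 299.]), np.int32(233))
(array([0.5768, 0.0366]), array([0.022, 0.002]), -20.6, array([0.215, 0.219, 0.224]), array([367., 324.]), np.int32(63))
handle
(array([0.603 , 0.1045]), array([0.051, 0.014]), 84.1, array([0.282, 0.284, 0.285]), array([287., 346.]), np.int32(992))
RED
(array([0.6152, 0.2661]), array([0.044, 0.01 ]), -17.0, array([0.234, 0.236, 0.237]), array([119., 306.]), np.int32(391))
(array([0.5751, 0.0317]), array([0.021, 0.01 ]), -13.6, array([0.235, 0.236, 0.237]), array([373., 338.]), np.int32(157))
(array([0.4895, 0.0381]), array([0.016, 0.01 ]), -18.2, array([0.235, 0.236, 0.237]), array([367., 407.]), np.int32(106))
```

View pics/w7.png

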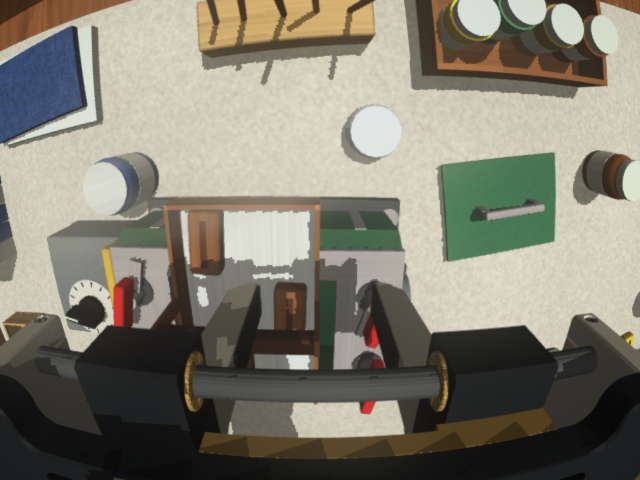

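The tray rests across the hatch; the wrist view shows the fingers straddling its -y wall (px ~318,260). Gripping that wall near the closed end so the tray can pivot mouth-down as I lift it.

>>> send_rows --plan '[[[-0.2,0,0,-0.2,-0.005],[-0.2,0,0,-0.4,-0.005],[-0.2,0,0,-0.6,-0.005],[-0.2,0,0,-0.72,-0.005],[-0.2,0,-0.002,-0.765,-0.005],[-0.2,0,-0.002,-0.765,-0.005],[-0.2,0,-0.002,-0.765,-0.005],[1,0,-0.002,-0.765,-0.005],[1,0,-0.002,-0.765,-0.005],[1,0,-0.002,-0.765,-0.005],[1,0,-0.002,-0.765,-0.005],[1,0,-0.002,-0.765,-0.005],[1,0,-0.002,-0.765,-0.005],[1,0,-0.002,-0.765,-0.005],[1,0,-0.002,-0.765,-0.005],[1,0,-0.002,-0.765,-0.005],[1,0,-0.002,-0.765,-0.005],[1,0,-0.002,-0.765,-0.005],[1,0,-0.002,-0.765,-0.005]]]' --force 15

```text
t: 20.17
tool_pos: [0.6725, 0.076, 0.2096]
orientation: [3.139, -0.126, -0.0]
force: [0.0, -0.5, -0.0]
opening: 0.0041
gripper_force: 15.0
```

>>> send_rows --plan '[[[1,0,0,0.02,0],[1,0.01,0,0.04,0],[1,0.02,0,0.06,0],[1,0.04,0,0.08,0],[1,0.06,0,0.1,0],[1,0.08,0,0.12,0],[1,0.08,0,0.12,0],[1,0.08,0,0.12,0]]]'

```text
t: 20.83
tool_pos: [0.6894, 0.0759, 0.2344]
orientation: [3.139, -0.127, 0.003]
force: [0.6, -0.6, 1.5]
opening: 0.0039
gripper_force: 15.0
```

Run:
```python
from h import *
st()
s,im,d=cam("scene");cv2.imwrite("pics/s8.png",cv2.resize(im[150:400,220:520],None,fx=2,fy=2))
s,im,d=cam("wrist");P=wpts(s,d);H,S,V=cv2.split(cv2.cvtColor(im,cv2.COLOR_BGR2HSV))
br=(H>=2)&(H<18)&(S>90)&(P[...,2]>.2)&(P[...,1]<.3)&(P[...,1]>.0)
print("brown");[print(r) for r in rect(br,P,(.18,.4),150)]
```

```text
t 20.83 p [0.6894 0.0759 0.2344] yaxis deg -94.62 F [ 0.6 -0.6  1.5] open 0.0039 gf 14.991234987974167 q [ 0.04  0.38  1.19 -0.    1.56  1.69] z [ 0.002 -0.    -1.   ]
brown
(array([0.7089, 0.1389]), array([0.152, 0.114]), -83.6, array([0.22 , 0.235, 0.248]), array([176., 296.]), np.int32(18816))
(array([0.6864, 0.1546]), array([0.241, 0.034]), -36.2, array([0.202, 0.218, 0.243]), array([122., 405.]), np.int32(1054))
(array([0.6951, 0.075 ]), array([0.158, 0.003]), -5.1, array([0.224, 0.233, 0.243]), array([316., 420.]), np.int32(212))
```

View pics/s8.png

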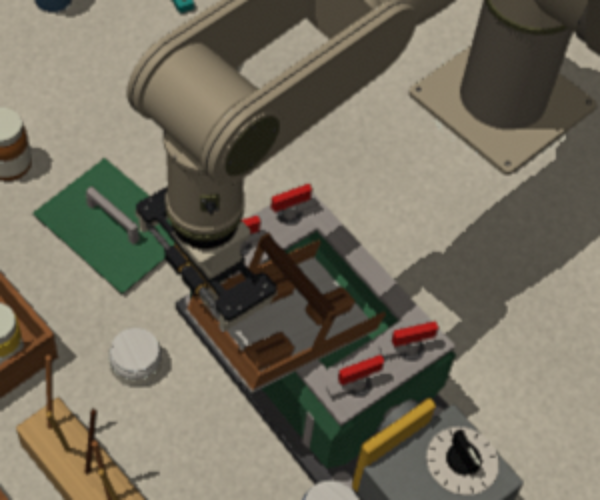

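>>> send_rows --plan '[[[1,-0.01,0,0.03,0],[1,-0.03,0,0.06,0],[1,-0.06,0,0.09,0],[1,-0.09,0,0.11,0],[1,-0.12,0,0.13,0],[1,-0.15,0,0.15,0],[1,-0.18,0,0.17,0],[1,-0.2,0,0.18,0],[1,-0.2,0,0.18,0],[1,-0.2,0,0.18,0],[1,-0.2,0,0.18,0],[1,-0.2,0,0.18,0],[1,-0.2,0,0.18,0],[1,-0.2,0,0.18,0],[1,-0.2,0,0.18,0],[1,-0.2,0,0.18,0],[1,-0.2,0,0.18,0]]]'

```text
t: 22.35
tool_pos: [0.6486, 0.0761, 0.2696]
orientation: [-3.139, 0.126, 0.0]
force: [-0.6, 0.5, -3.7]
opening: 0.0044
gripper_force: 19.8
```

Run:
```python
from h import *
st()
s,im,d=cam("scene");a=cv2.resize(im[180:380,260:480],None,fx=1.8,fy=1.8)
s,im,d=cam("top");b=cv2.resize(im[150:290,130:310],None,fx=2.2,fy=2.2)
o=np.zeros((360,800,3),np.uint8);o[:a.shape[0],:a.shape[1]]=a[:360];w=min(800-a.shape[1],b.shape[1]);o[:b.shape[0],a.shape[1]:a.shape[1]+w]=b[:,:w]
cv2.imwrite("pics/s9.png",o)
```

```text
t 22.35 p [0.6486 0.0761 0.2696] yaxis deg -94.61 F [-0.6  0.5 -3.7] open 0.0044 gf 19.815515354275703 q [0.04 0.26 1.28 0.   1.6  1.69] z [-0.  0. -1.]
```

View pics/s9.png

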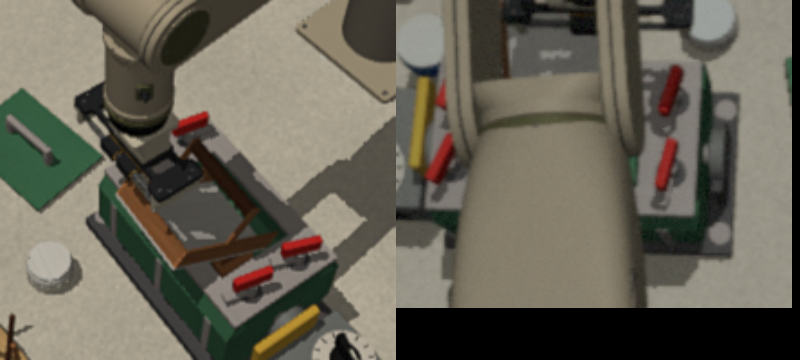

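>>> send_rows --plan '[[[1,-0.02,0,0.02,0],[1,-0.05,0,0.04,0],[1,-0.08,0,0.06,0],[1,-0.08,0,0.08,0],[1,-0.08,0,0.08,0],[1,-0.06,0.02,0.08,0],[1,-0.08,0,0.08,0],[1,-0.06,-0.02,0.08,0],[1,-0.08,0,0.08,0],[1,-0.08,0,0.08,0],[1,-0.08,0,0.08,0],[1,-0.08,0,0.08,0],[1,-0.08,0,0.08,0]]]'

```text
t: 23.53
tool_pos: [0.6325, 0.0762, 0.2856]
orientation: [3.139, -0.126, -0.0]
force: [0.9, 0.4, -3.7]
opening: 0.0042
gripper_force: 18.5
```

Run:
```python
from h import *
st()
T=np.array([.5575,.1503,0]);a=np.radians(-4.5);Rt=np.array([[np.cos(a),-np.sin(a),0],[np.sin(a),np.cos(a),0],[0,0,1]])
for n in("scene","wrist"):
    s,im,d=cam(n);cv2.imwrite(f"pics/{n}10.png",im)
    P=(pts(n,im,d) if n=="scene" else wpts(s,d));Q=(P-T)@Rt
    H,S,V=cv2.split(cv2.cvtColor(im,cv2.COLOR_BGR2HSV))
    br=(H>=2)&(H<18)&(S>80)&(d>0)&(abs(Q[...,0])<.15)&(abs(Q[...,1])<.1)
    gl=(S<70)&(V>60)&(Q[...,2]>.19)&(Q[...,2]<.26)&(abs(Q[...,0])<.14)&(abs(Q[...,1])<.05)
    F=Q[gl]
    if len(F)>50:
        p=np.polyfit(F[:,0],F[:,2],1);print(n,"floor slope deg",np.degrees(np.arctan(p[0])),len(F),p)
    nn,l,stt,c=cv2.connectedComponentsWithStats(br.astype(np.uint8))
    for i in range(1,nn):
        if stt[i,4]>40:
            q=Q[l==i];print(n,stt[i,4],np.round(c[i]),"x",np.round(np.percentile(q[:,0],[5,50,95]),3),"y",np.round(np.percentile(q[:,1],[5,50,95]),3),"z",np.round(np.percentile(q[:,2],[5,50,95]),3))
```

```text
t 23.53 p [0.6325 0.0762 0.2856] yaxis deg -94.6 F [ 0.9  0.4 -3.7] open 0.0042 gf 18.542907424271107 q [0.04 0.22 1.3  0.   1.62 1.69] z [-0. -0. -1.]
scene floor slope deg 25.795019548908332 474 [0.48331165 0.19653246]
scene 1770 [375. 298.] x [-0.038  0.018  0.112] y [-0.064  0.024  0.065] z [0.054 0.283 0.299]
wrist floor slope deg 39.94026229256844 2425 [0.83732447 0.18444317]
wrist 20677 [184. 288.] x [0.018 0.099 0.111] y [-0.066 -0.003  0.061] z [0.218 0.289 0.301]
wrist 625 [127. 409.] x [-0.005 -0.002  0.009] y [0.019 0.062 0.065] z [0.265 0.278 0.284]
wrist 202 [313. 420.] x [-0.003  0.003  0.009] y [-0.068 -0.066 -0.064] z [0.269 0.276 0.283]
```

>>> send_rows --plan '[[[1,0,0,0,0],[1,0,0,0,0],[1,0,0,0.05,0],[1,0.02,0,0.12,0],[1,0.05,0,0.2,0],[1,0.08,0,0.3,0],[1,0.1,0,0.4,0],[1,0.1,0,0.5,0],[1,0.1,0,0.6,0],[1,0.1,0,0.7,0],[1,0.1,0,0.8,0],[1,0.1,0,0.85,0],[1,0.1,0,0.85,0],[1,0.1,0,0.85,0]]]' --force 40

```text
t: 24.8
tool_pos: [0.6528, 0.0761, 0.4568]
orientation: [-3.139, 0.126, -0.003]
force: [-1.1, 0.5, -4.5]
opening: 0.0039
gripper_force: 42.0
```

```bash
cat > a.py <<'E'
from h import *
T=np.array([.5575,.1503,0]);a=np.radians(-4.5);Rt=np.array([[np.cos(a),-np.sin(a),0],[np.sin(a),np.cos(a),0],[0,0,1]])
def brown(n,lo=(-.16,-.12,0),hi=(.2,.12,.6),A=30,tag=""):
    s,im,d=cam(n);cv2.imwrite(f"pics/{n}{tag}.png",im)
    P=wpts(s,d) if n=="wrist" else pts(n,im,d);Q=(P-T)@Rt
    H,S,V=cv2.split(cv2.cvtColor(im,cv2.COLOR_BGR2HSV))
    br=(H>=2)&(H<18)&(S>80)&(d>0)&(Q>lo).all(-1)&(Q<hi).all(-1)
    nn,l,stt,c=cv2.connectedComponentsWithStats(br.astype(np.uint8))
    for i in range(1,nn):
        if stt[i,4]>A:
            q=Q[l==i];print(n,stt[i,4],np.round(c[i]),*[t+str(np.round(np.percentile(q[:,j],[2,50,98]),3)) for j,t in enumerate("xyz")])
E
python3 - <<'E'
from a import *
st()
for n in("scene","top","wrist"): brown(n,tag="11")
E
```

```text
t 24.8 p [0.6528 0.0761 0.4568] yaxis deg -94.61 F [-1.1  0.5 -4.5] open 0.0039 gf 41.97494991123676 q [ 0.04  0.33  0.86 -0.    1.95  1.69] z [ 0.002  0.    -1.   ]
scene 1728 [370. 261.] x[-0.014  0.101  0.135] y[-0.065  0.034  0.067] z[0.335 0.456 0.474]
scene 151 [370. 243.] x[-0.031 -0.001  0.093] y[-0.067 -0.064  0.019] z[0.32  0.346 0.523]
scene 454 [384. 320.] x[-0.048 -0.016  0.011] y[-0.03   0.007  0.036] z[0.043 0.056 0.064]
top 88 [178. 118.] x[0.072 0.111 0.122] y[-0.037 -0.002  0.023] z[0.442 0.47  0.56 ]
top 100 [156. 140.] x[0.056 0.082 0.107] y[0.059 0.06  0.061] z[0.398 0.427 0.452]
wrist 66 [157. 235.] x[0.065 0.069 0.07 ] y[0.11  0.114 0.119] z[0.214 0.225 0.235]
wrist 61 [285. 236.] x[0.01  0.012 0.015] y[-0.032 -0.017 -0.009] z[0.045 0.055 0.059]
wrist 168 [360. 261.] x[0.019 0.038 0.056] y[-0.12  -0.114 -0.109] z[0.214 0.227 0.235]
wrist 21180 [184. 288.] x[0.008 0.119 0.132] y[-0.067 -0.002  0.063] z[0.353 0.459 0.471]
wrist 80 [361. 317.] x[-0.035 -0.024  0.11 ] y[-0.12  -0.118 -0.084] z[0.214 0.229 0.485]
wrist 800 [137. 413.] x[0.013 0.016 0.028] y[0.016 0.058 0.066] z[0.431 0.448 0.452]
wrist 251 [314. 422.] x[0.013 0.02  0.028] y[-0.067 -0.066 -0.06 ] z[0.436 0.445 0.452]
```

All three blanks appear to be in the barrel and the tray is free. Carrying the empty tray back to the bench.

>>> send_rows --plan '[[[1,0,-0.03,0,0],[1,0,-0.1,0,0],[1,0,-0.2,0,0],[1,-0.03,-0.32,0,0],[1,-0.05,-0.44,0,0],[1,-0.07,-0.56,0,0],[1,-0.1,-0.68,0,0],[1,-0.13,-0.8,0,0],[1,-0.16,-0.92,0,0],[1,-0.17,-1,0,0]]]'

```text
t: 25.78
tool_pos: [0.6172, -0.1275, 0.4555]
orientation: [3.138, -0.13, -0.001]
force: [0.8, -0.1, -4.0]
opening: 0.0036
gripper_force: 41.9
```

>>> send_rows --plan '[[[1,-0.02,-0.12,-0.02,0],[1,-0.04,-0.24,-0.05,0],[1,-0.06,-0.36,-0.1,0],[1,-0.08,-0.48,-0.15,0],[1,-0.1,-0.6,-0.2,0],[1,-0.12,-0.72,-0.25,0],[1,-0.14,-0.84,-0.3,0],[1,-0.16,-0.95,-0.35,0],[1,-0.17,-1,-0.4,0]]]'

```text
t: 26.53
tool_pos: [0.5826, -0.3278, 0.3743]
orientation: [3.138, -0.131, -0.002]
force: [-0.0, 0.1, -4.6]
opening: 0.0039
gripper_force: 42.0
```

>>> send_rows --plan '[[[1,-0.02,-0.12,-0.1,0],[1,-0.04,-0.24,-0.2,0],[1,-0.06,-0.36,-0.3,0],[1,-0.08,-0.48,-0.4,0],[1,-0.1,-0.6,-0.5,0],[1,-0.12,-0.72,-0.6,0],[1,-0.13,-0.82,-0.65,0],[1,-0.13,-0.88,-0.7,0],[1,-0.13,-0.89,-0.72,0],[1,-0.13,-0.89,-0.72,0],[1,-0.13,-0.89,-0.72,0]]]'

```text
t: 27.45
tool_pos: [0.5585, -0.5012, 0.2316]
orientation: [-3.138, 0.126, 0.0]
force: [-0.2, 0.3, -4.4]
opening: 0.0034
gripper_force: 41.8
```

Run:
```python
from a import *
st()
for n in("scene","top"): brown(n,lo=(-.1,-.15,.02),hi=(.1,.15,.15),tag="12")
# tray points now
s,im,d=cam("scene");P=pts("scene",im,d);H,S,V=cv2.split(cv2.cvtColor(im,cv2.COLOR_BGR2HSV))
k=(H>=2)&(H<18)&(S>80)&(P[...,0]>.3)&(P[...,0]<.65)&(P[...,1]<-.33)&(P[...,1]>-.6)&(P[...,2]>.01)&(P[...,2]<.35)
[print(r) for r in rect(k,P,(.01,.35),60)]
for c,m in(("cup",(H>95)&(H<125)&(S>100)),("jar",((H<6)|(H>174))&(S>170))):
    print(c);[print(r) for r in rect(m&(P[...,0]<.62)&(P[...,1]<-.25)&(P[...,1]>-.75)&(P[...,0]>.2),P,(.02,.12),60)]
```

```text
t 27.45 p [ 0.5585 -0.5012  0.2316] yaxis deg -94.6 F [-0.2  0.3 -4.4] open 0.0034 gf 41.82289145886898 q [-0.8   0.55  0.98  0.    1.61  0.85] z [-0.     0.001 -1.   ]
scene 447 [383. 320.] x[-0.046 -0.016  0.009] y[-0.03   0.004  0.036] z[0.042 0.056 0.064]
top 132 [183. 226.] x[-0.034 -0.015  0.007] y[0.072 0.087 0.106] z[0.042 0.066 0.071]
top 171 [223. 227.] x[-0.033 -0.012  0.01 ] y[-0.035 -0.019 -0.003] z[0.052 0.058 0.065]
top 124 [209. 228.] x[-0.031 -0.017 -0.   ] y[0.006 0.019 0.033] z[0.052 0.058 0.064]
(array([ 0.5161, -0.4301]), array([0.172, 0.147]), -4.2, array([0.111, 0.209, 0.246]), array([256., 159.]), np.int32(1396))
cup
jar
(array([ 0.3165, -0.3587]), array([0.058, 0.045]), 49.3, array([0.069, 0.078, 0.084]), array([325., 167.]), np.int32(176))
```

>>> send_rows --plan '[[[1,0,0,-0.1,0],[1,0,0,-0.2,0],[1,0,0,-0.3,0],[1,0,0,-0.36,0],[1,0,0,-0.42,0],[1,0,0,-0.48,0],[1,0,0,-0.54,0],[1,0,0,-0.59,0],[1,0,0,-0.64,0],[1,0,0,-0.69,0],[1,0,0,-0.74,0],[1,0,0,-0.79,0],[1,0,0,-0.83,0],[1,0,0,-0.87,0],[1,0,0,-0.91,0],[1,0,0,-0.94,0],[1,0,0,-0.96,0],[1,0,0,-0.98,0],[1,0,0,-0.98,0]]]' --force 20

```text
t: 29.18
tool_pos: [0.5582, -0.5015, 0.0346]
orientation: [-3.138, 0.126, 0.001]
force: [0.0, 1.2, -1.6]
opening: 0.0038
gripper_force: 20.0
```

Run:
```python
from a import *
st()
s,im,d=cam("scene");P=pts("scene",im,d);H,S,V=cv2.split(cv2.cvtColor(im,cv2.COLOR_BGR2HSV))
k=(H>=2)&(H<18)&(S>80)&(P[...,0]>.3)&(P[...,0]<.65)&(P[...,1]<-.33)&(P[...,1]>-.6)&(P[...,2]>.01)&(P[...,2]<.35)
[print(r) for r in rect(k,P,(.01,.35),40)]
```

```text
t 29.18 p [ 0.5582 -0.5015  0.0346] yaxis deg -94.61 F [ 0.   1.2 -1.6] open 0.0038 gf 19.99905914068222 q [-0.8   0.68  1.16 -0.    1.3   0.85] z [-0.001  0.001 -1.   ]
(array([ 0.4922, -0.4289]), array([0.214, 0.147]), -5.1, array([0.013, 0.031, 0.102]), array([268., 192.]), np.int32(852))
```

>>> send_rows --plan '[[[1,0,0,-0.02,0],[1,0,0,-0.04,0],[1,0,0,-0.05,0],[1,0,0,-0.05,0],[0.2,0,0,-0.05,0],[0.2,0,0,-0.05,0],[0.2,0,0,-0.05,0],[0.2,0,0,-0.05,0],[0.2,0,0,-0.05,0],[0.2,0,0,-0.05,0],[0.2,0,0,-0.05,0],[0.2,0,0,0.1,0],[0.2,0,0,0.3,0],[-0.2,0,0,0.5,0],[-0.2,0,0,0.7,0],[-0.2,0,0,0.9,0],[-0.2,0,0,1,0]]]'

```text
t: 30.65
tool_pos: [0.5597, -0.5032, 0.2431]
orientation: [3.134, -0.126, 0.009]
force: [-0.3, -1.4, 1.5]
opening: 0.0551
gripper_force: 0.0
```

>>> send_rows --plan '[[[-0.2,0.05,0.15,0,0.12],[-0.2,0.1,0.3,0,0.24],[-0.2,0.15,0.45,0,0.36],[-0.2,0.2,0.6,0,0.48],[-0.2,0.25,0.75,0,0.6],[-0.2,0.3,0.9,0,0.72],[-0.2,0.36,1,0,0.84],[-0.2,0.36,1,0,0.96],[-0.2,0.36,1,0,1],[-0.2,0.36,1,0,1]]]'

```text
t: 31.48
tool_pos: [0.6308, -0.3011, 0.2356]
orientation: [2.779, 1.465, -0.0]
force: [0.1, -0.7, -0.3]
opening: 0.0558
gripper_force: 0.0
```

>>> send_rows --plan '[[[-0.2,0,0.15,0,0.12],[-0.2,0,0.3,0,0.24],[-0.2,0,0.45,0,0.36],[-0.2,0,0.49,0,0.48],[-0.2,0,0.49,0,0.6],[-0.2,0,0.49,0,0.667],[-0.2,0,0.49,0,0.667],[-0.2,0,0.49,0,0.667]]]'

```text
t: 32.15
tool_pos: [0.6304, -0.2042, 0.2357]
orientation: [2.12, 2.319, -0.0]
force: [-0.9, -0.3, 0.7]
opening: 0.0554
gripper_force: 0.0
```

Run:
```python
from a import *
st()
s,im,d=cam("wrist");cv2.imwrite("pics/w13.png",im);P=wpts(s,d);H,S,V=cv2.split(cv2.cvtColor(im,cv2.COLOR_BGR2HSV))
print("GREEN");[print(r) for r in rect((H>60)&(H<90)&(S>90)&(P[...,2]>.008)&(P[...,2]<.025),P,(.008,.025),1000)]
print("BAR");[print(r) for r in rect((P[...,2]>.046)&(P[...,2]<.06)&(abs(P[...,0]-.63)<.1)&(abs(P[...,1]+.2)<.1),P,(.04,.06),60)]
s,im,d=cam("scene");P=pts("scene",im,d);H,S,V=cv2.split(cv2.cvtColor(im,cv2.COLOR_BGR2HSV))
print("COVER scene");[print(r) for r in rect((H>60)&(H<90)&(S>90)&(P[...,2]>.008)&(P[...,2]<.03),P,(.008,.03),500)]
k=(H>=2)&(H<18)&(S>80)&(P[...,0]>.3)&(P[...,0]<.65)&(P[...,1]<-.33)&(P[...,1]>-.6)&(P[...,2]>.01)&(P[...,2]<.35)
print("tray");[print(r) for r in rect(k,P,(.01,.35),40)]
```

```text
t 32.15 p [ 0.6304 -0.2042  0.2357] yaxis deg 5.14 F [-0.9 -0.3  0.7] open 0.0554 gf 0.0 q [-0.39  0.3   1.29 -0.    1.55 -0.48] z [ 0. -0. -1.]
GREEN
(array([ 0.6327, -0.2031]), array([0.192, 0.137]), -84.8, array([0.013, 0.014, 0.016]), array([328., 226.]), np.int32(12333))
BAR
(array([ 0.6299, -0.203 ]), array([0.099, 0.012]), -84.9, array([0.051, 0.053, 0.054]), array([315., 212.]), np.int32(1268))
COVER scene
(array([ 0.6355, -0.2031]), array([0.198, 0.145]), -84.4, array([0.009, 0.013, 0.02 ]), array([276., 263.]), np.int32(2126))
tray
(array([ 0.5497, -0.5009]), array([0.095, 0.037]), 15.3, array([0.013, 0.025, 0.037]), array([241., 187.]), np.int32(163))
(array([ 0.4332, -0.3598]), array([0.086, 0.014]), -2.8, array([0.012, 0.022, 0.036]), array([297., 194.]), np.int32(106))
```

>>> send_rows --plan '[[[-0.2,0,0.006,-0.2,0],[-0.2,0,0.006,-0.4,0],[-0.2,0,0.006,-0.6,0],[-0.2,0,0.006,-0.8,0],[-0.2,0,0.006,-0.93,0],[-0.2,0,0.006,-0.965,0],[-0.2,0,0.006,-0.965,0],[0.95,0,0.006,-0.965,0],[0.95,0,0.006,-0.965,0],[0.95,0,0.006,-0.965,0],[0.95,0,0.006,-0.965,0],[0.95,0,0.006,-0.965,0],[0.95,0,0.006,-0.965,0],[0.95,0,0.006,-0.965,0],[0.95,0,0.006,-0.965,0],[0.95,0,0.006,-0.965,0],[0.95,0,0.006,-0.965,0]]]' --force 45

```text
t: 33.67
tool_pos: [0.6305, -0.2028, 0.0429]
orientation: [-2.114, -2.324, 0.0]
force: [-2.8, 0.4, 5.4]
opening: 0.0116
gripper_force: 45.0
```

>>> send_rows --plan '[[[0.95,0,0,0.05,0],[0.95,0,0,0.15,0],[0.95,0,0,0.27,0],[0.95,0,0,0.39,0],[0.95,0,0,0.51,0],[0.95,0,0,0.63,0],[0.95,0,0,0.75,0],[0.95,0,0,0.87,0],[0.95,0,0,1,0]]]'

```text
t: 34.42
tool_pos: [0.6297, -0.2022, 0.2427]
orientation: [-2.113, -2.322, 0.001]
force: [0.1, -0.8, -4.7]
opening: 0.0116
gripper_force: 45.0
```

>>> send_rows --plan '[[[0.95,0,0.05,0.1,0],[0.95,-0.02,0.15,0.2,-0.04],[0.95,-0.05,0.28,0.3,-0.08],[0.95,-0.08,0.4,0.4,-0.12],[0.95,-0.1,0.52,0.4,-0.16],[0.95,-0.13,0.64,0.4,-0.16],[0.95,-0.16,0.76,0.4,-0.16],[0.95,-0.18,0.88,0.4,-0.16],[0.95,-0.2,1,0.4,-0.16]]]'

```text
t: 35.17
tool_pos: [0.5897, -0.0014, 0.3222]
orientation: [-2.3, -2.138, 0.001]
force: [1.5, 0.3, -4.9]
opening: 0.0113
gripper_force: 45.0
```

>>> send_rows --plan '[[[0.95,-0.03,0.12,0,0],[0.95,-0.06,0.24,0,0],[0.95,-0.09,0.36,0,0],[0.95,-0.12,0.48,0,0],[0.95,-0.15,0.6,0,0],[0.95,-0.163,0.7,0,0],[0.95,-0.163,0.75,0,0],[0.95,-0.163,0.765,0,0],[0.95,-0.163,0.765,0,0],[0.95,-0.163,0.765,0,0],[0.95,-0.163,0.765,0,0]]]'

```text
t: 36.08
tool_pos: [0.5582, 0.1491, 0.3224]
orientation: [2.302, 2.137, -0.001]
force: [0.2, -0.3, -4.1]
opening: 0.0116
gripper_force: 45.0
```

Run:
```python
from a import *
st()
s,im,d=cam("wrist");cv2.imwrite("pics/w14.png",im);P=wpts(s,d);Q=(P-T)@Rt;H,S,V=cv2.split(cv2.cvtColor(im,cv2.COLOR_BGR2HSV))
print("RED");[print(r) for r in rect(((H<6)|(H>174))&(S>170)&(V>60),P,(.2,.26),60)]
print("PLATE");[print(r) for r in rect((H>60)&(H<90)&(S>90)&(P[...,2]>.22)&(P[...,2]<.3),P,(.22,.3),1000)]
z=P[...,2];print("FLANGE");[print(r) for r in rect((abs(z-.185)<.004),P,(.18,.19),500)]
```

```text
t 36.08 p [0.5582 0.1491 0.3224] yaxis deg -4.26 F [ 0.2 -0.3 -4.1] open 0.0116 gf 44.99795079231262 q [ 0.17  0.05  1.42 -0.    1.68  0.25] z [-0.    -0.001 -1.   ]
RED
(array([0.5258, 0.2757]), array([0.054, 0.011]), -25.8, array([0.234, 0.236, 0.237]), array([251.,  66.]), np.int32(1334))
(array([0.6087, 0.2689]), array([0.054, 0.011]), -17.8, array([0.234, 0.236, 0.237]), array([381.,  66.]), np.int32(1316))
PLATE
(array([0.561 , 0.1827]), array([0.144, 0.126]), -4.3, array([0.293, 0.294, 0.295]), array([336., 206.]), np.int32(44620))
FLANGE
(array([0.5674, 0.2774]), array([0.181, 0.048]), -4.3, array([0.184, 0.185, 0.187]), array([311.,  69.]), np.int32(8969))
```

>>> send_rows --plan '[[[0.95,-0.003,0.008,0,-0.005],[0.95,-0.003,0.008,-0.1,-0.005],[0.95,-0.003,0.008,-0.2,-0.005],[0.95,-0.003,0.008,-0.3,-0.005],[0.95,-0.003,0.008,-0.36,-0.005],[0.95,-0.003,0.008,-0.4,-0.005],[0.95,-0.003,0.008,-0.43,-0.005],[0.95,-0.003,0.008,-0.46,-0.005],[0.95,-0.003,0.008,-0.48,-0.005],[0.95,-0.003,0.008,-0.5,-0.005],[0.95,-0.003,0.008,-0.51,-0.005],[0.95,-0.003,0.008,-0.51,-0.005],[0.95,-0.003,0.008,-0.51,-0.005]]]'

```text
t: 37.22
tool_pos: [0.5575, 0.152, 0.221]
orientation: [2.307, 2.133, 0.001]
force: [0.2, -0.4, -3.8]
opening: 0.0112
gripper_force: 45.0
```

Run:
```python
from a import *
st()
s,im,d=cam("wrist");P=wpts(s,d);H,S,V=cv2.split(cv2.cvtColor(im,cv2.COLOR_BGR2HSV))
print("PLATE");[print(r) for r in rect((H>60)&(H<90)&(S>90)&(P[...,2]>.17)&(P[...,2]<.22),P,(.17,.22),1000)]
```

```text
t 37.22 p [0.5575 0.152  0.221 ] yaxis deg -4.49 F [ 0.2 -0.4 -3.8] open 0.0112 gf 44.9979293346405 q [0.18 0.08 1.57 0.   1.49 0.26] z [ 0.  0. -1.]
PLATE
(array([0.5604, 0.1856]), array([0.144, 0.126]), -4.6, array([0.191, 0.192, 0.193]), array([331., 206.]), np.int32(48116))
```

>>> send_rows --plan '[[[0.95,0,-0.004,-0.005,0],[0.95,0,-0.004,-0.01,0],[0.95,0,-0.004,-0.01,0],[0,0,-0.004,-0.01,0],[0,0,-0.004,-0.01,0],[0,0,-0.004,-0.01,0],[0,0,-0.004,-0.01,0],[0,0,-0.004,-0.01,0],[0,0,-0.004,-0.01,0],[0,0,-0.004,0.1,0],[0,0,-0.004,0.3,0],[0,0,-0.004,0.5,0],[0,0,-0.004,0.5,0],[0,0,-0.004,0.5,0]]]'

```text
t: 38.43
tool_pos: [0.5589, 0.1514, 0.3245]
orientation: [2.304, 2.13, 0.009]
force: [-0.6, 0.0, -0.8]
opening: 0.0463
gripper_force: 0.0
```

Run:
```python
from a import *
st()
s,im,d=cam("wrist");P=wpts(s,d);H,S,V=cv2.split(cv2.cvtColor(im,cv2.COLOR_BGR2HSV))
print("PLATE");[print(r) for r in rect((H>60)&(H<90)&(S>90)&(P[...,2]>.17)&(P[...,2]<.22),P,(.17,.22),1000)]
print("BAR");[print(r) for r in rect((S<60)&(abs(P[...,2]-.229)<.004)&(abs(P[...,1]-.15)<.08)&(abs(P[...,0]-.56)<.05),P,(.22,.24),100)]
print("RED");[print(r) for r in rect(((H<6)|(H>174))&(S>170)&(V>60),P,(.2,.26),60)]
print("YEL");[print(r) for r in rect((H>18)&(H<32)&(S>130)&(P[...,1]>.2),P,(.05,.3),60)]
for n in("scene","top"):
    s,im,d=cam(n);P=pts(n,im,d);H,S,V=cv2.split(cv2.cvtColor(im,cv2.COLOR_BGR2HSV))
    print(n,"RED");[print(r) for r in rect(((H<6)|(H>174))&(S>170)&(V>60),P,(.2,.26),40)]
```

```text
t 38.43 p [0.5589 0.1514 0.3245] yaxis deg -4.49 F [-0.6  0.  -0.8] open 0.0463 gf 0.0 q [0.18 0.05 1.42 0.   1.67 0.25] z [ 0.007  0.001 -1.   ]
PLATE
(array([0.5577, 0.1504]), array([0.194, 0.144]), 85.4, array([0.19 , 0.191, 0.192]), array([322., 221.]), np.int32(26570))
BAR
(array([0.5574, 0.151 ]), array([0.099, 0.012]), 85.8, array([0.228, 0.23 , 0.231]), array([313., 244.]), np.int32(2232))
RED
(array([0.5256, 0.2756]), array([0.054, 0.011]), -25.2, array([0.235, 0.236, 0.237]), array([248.,  71.]), np.int32(1292))
(array([0.6085, 0.2689]), array([0.054, 0.011]), -17.6, array([0.234, 0.236, 0.237]), array([377.,  70.]), np.int32(1282))
YEL
(array([0.5921, 0.3287]), array([0.109, 0.014]), -4.5, array([0.107, 0.149, 0.151]), array([343.,  24.]), np.int32(2377))
scene RED
(array([0.5948, 0.026 ]), array([0.051, 0.016]), -20.3, array([0.217, 0.231, 0.239]), array([339., 264.]), np.int32(146))
(array([0.5305, 0.2762]), array([0.056, 0.015]), -21.5, array([0.22 , 0.233, 0.239]), array([427., 316.]), np.int32(161))
(array([0.6135, 0.2694]), array([0.054, 0.014]), -18.5, array([0.22 , 0.233, 0.238]), array([400., 334.]), np.int32(158))
top RED
(array([0.586 , 0.0243]), array([0.053, 0.011]), -20.8, array([0.23 , 0.236, 0.24 ]), array([254., 191.]), np.int32(103))
(array([0.5997, 0.2692]), array([0.039, 0.012]), -18.0, array([0.228, 0.236, 0.24 ]), array([152., 192.]), np.int32(70))
(array([0.5222, 0.2751]), array([0.052, 0.012]), -24.7, array([0.23 , 0.235, 0.24 ]), array([150., 222.]), np.int32(112))
(array([0.5022, 0.0312]), array([0.053, 0.011]), -16.4, array([0.23 , 0.236, 0.24 ]), array([252., 225.]), np.int32(101))
```

>>> send_rows --plan '[[[0,-0.04,0.15,0,0.12],[0,-0.08,0.3,0,0.24],[0,-0.12,0.45,0,0.36],[0,-0.16,0.6,0,0.48],[0,-0.16,0.622,0,0.6],[0,-0.16,0.622,0,0.72],[0,-0.16,0.622,0,0.84],[0,-0.16,0.622,0,0.96],[0,-0.16,0.622,0,1],[0,-0.16,0.622,0,1]]]'

```text
t: 39.42
tool_pos: [0.5246, 0.2753, 0.3184]
orientation: [-0.927, -2.999, 0.004]
force: [-0.2, -0.7, 0.3]
opening: 0.0466
gripper_force: 0.0
```

>>> send_rows --plan '[[[0,0,0,0,0.1],[0,0,0,0,0.155],[0,0,0,0,0.155],[0,0,0,0,0.155],[0,0,0,0,0.155]]]'

```text
t: 39.83
tool_pos: [0.5251, 0.2754, 0.3199]
orientation: [-0.69, -3.064, 0.001]
force: [-0.1, 0.5, 0.3]
opening: 0.0467
gripper_force: 0.0
```

Run:
```python
from a import *
st()
s,im,d=cam("wrist");P=wpts(s,d);H,S,V=cv2.split(cv2.cvtColor(im,cv2.COLOR_BGR2HSV))
print("RED");[print(r) for r in rect(((H<6)|(H>174))&(S>170)&(V>60),P,(.2,.26),60)]
```

```text
t 39.83 p [0.5251 0.2754 0.3199] yaxis deg 64.62 F [-0.1  0.5  0.3] open 0.0467 gf 0.0 q [ 0.4   0.09  1.38  0.    1.67 -0.73] z [-0.001 -0.    -1.   ]
RED
(array([0.5253, 0.2761]), array([0.052, 0.01 ]), -25.7, array([0.235, 0.236, 0.237]), array([316., 251.]), np.int32(1133))
(array([0.6043, 0.2706]), array([0.046, 0.011]), -18.2, array([0.235, 0.236, 0.237]), array([355., 343.]), np.int32(701))
(array([0.5066, 0.0378]), array([0.023, 0.005]), -22.8, array([0.233, 0.235, 0.237]), array([ 69., 342.]), np.int32(70))
```

>>> send_rows --plan '[[[0,0.001,0.002,-0.2,0],[0,0.001,0.002,-0.4,0],[0,0.001,0.002,-0.475,0],[0,0.001,0.002,-0.475,0],[0,0.001,0.002,-0.475,0],[0.95,0.001,0.002,-0.475,0],[0.95,0.001,0.002,-0.475,0],[0.95,0.001,0.002,-0.475,0],[0.95,0.001,0.002,-0.475,0],[0.95,0.001,0.002,-0.475,0],[0.95,0.001,0.002,-0.475,0],[0.95,0.001,0.002,-0.475,0],[0.95,0.001,0.002,-0.475,0]]]' --force 30

```text
t: 40.97
tool_pos: [0.5258, 0.2755, 0.2267]
orientation: [0.685, 3.065, -0.0]
force: [-2.9, -3.1, 5.3]
opening: 0.0155
gripper_force: 30.0
```

>>> send_rows --plan '[[[0.95,0,0,0,-0.08],[0.95,0,0,0,-0.16],[0.95,0,0,0,-0.24],[0.95,0,0,0,-0.32],[0.95,0,0,0,-0.4],[0.95,0,0,0,-0.48],[0.95,0,0,0,-0.56],[0.95,0,0,0,-0.64],[0.95,0,0,0,-0.72],[0.95,0,0,0,-0.8],[0.95,0,0,0,-0.88],[0.95,0,0,0,-0.96],[0.95,0,0,0,-1]]]'

```text
t: 42.05
tool_pos: [0.5254, 0.2753, 0.2267]
orientation: [2.132, 2.307, -0.001]
force: [-3.7, -4.5, 7.2]
opening: 0.0156
gripper_force: 30.0
```

>>> send_rows --plan '[[[0.95,0,0,0,-0.05],[0.95,0,0,0,-0.1],[0.95,0,0,0,-0.14],[0.95,0,0,0,-0.18],[0.95,0,0,0,-0.21],[0.95,0,0,0,-0.21],[0.95,0,0,0,-0.21]]]'

```text
t: 42.63
tool_pos: [0.5253, 0.2753, 0.2266]
orientation: [2.367, 2.065, -0.001]
force: [-5.4, -4.5, 6.3]
opening: 0.0153
gripper_force: 30.0
```

Run:
```python
from a import *
s=st();print(np.round(s["wrist_torque"],2))
```

```text
t 42.63 p [0.5253 0.2753 0.2266] yaxis deg -7.81 F [-5.4 -4.5  6.3] open 0.0153 gf 30.001900792121887 q [ 0.4   0.12  1.52 -0.    1.51  0.53] z [-0.    -0.001 -1.   ]
[-0.99  0.96  0.22]
```

>>> send_rows --plan '[[[0,0,0,0,0],[0,0,0,0,0],[0,0,0,0,0],[0,0,0,0,0],[0,0,0,0,0],[0,0,0,0,0],[0,0,0,0.2,0],[0,0,0,0.4,0],[0,0,0,0.45,0],[0,0,0,0.45,0],[0,0,0,0.45,0],[0,0,0,0.45,0]]]'

```text
t: 43.63
tool_pos: [0.5252, 0.2758, 0.3143]
orientation: [-2.367, -2.065, 0.003]
force: [-0.3, 1.2, -0.6]
opening: 0.0466
gripper_force: 0.0
```

Run:
```python
from a import *
st()
s,im,d=cam("wrist");P=wpts(s,d);H,S,V=cv2.split(cv2.cvtColor(im,cv2.COLOR_BGR2HSV))
print("RED");[print(r) for r in rect(((H<6)|(H>174))&(S>170)&(V>60),P,(.2,.26),60)]
a=im[200:330,240:400];cv2.imwrite("pics/w15.png",im)
k=(abs(P[...,0]-.5256)<.035)&(abs(P[...,1]-.2756)<.035)
print(np.histogram(P[k][:,2],bins=np.arange(.18,.245,.004)))
```

```text
t 43.63 p [0.5252 0.2758 0.3143] yaxis deg -7.79 F [-0.3  1.2 -0.6] open 0.0466 gf 0.0 q [ 0.4   0.09  1.38 -0.    1.66  0.53] z [-0.002 -0.001 -1.   ]
RED
(array([0.5251, 0.2741]), array([0.05 , 0.011]), 85.7, array([0.235, 0.236, 0.237]), array([317., 262.]), np.int32(824))
(array([0.6085, 0.2697]), array([0.054, 0.011]), -18.7, array([0.235, 0.236, 0.237]), array([438., 248.]), np.int32(1067))
(array([ 206, 4480,  871,  125,   24,   20,    7,   31,   85,   22,   19,
         26,   24,  741,  677,    0]), array([0.18 , 0.184, 0.188, 0.192, 0.196, 0.2  , 0.204, 0.208, 0.212,
       0.216, 0.22 , 0.224, 0.228, 0.232, 0.236, 0.24 , 0.244]))
```

Clamp 3 reads at its stop. Next clamp 4.

>>> send_rows --plan '[[[0,0.15,-0.01,0.05,0.12],[0,0.3,-0.02,0.05,0.24],[0,0.417,-0.032,0.05,0.36],[0,0.417,-0.032,0.05,0.48],[0,0.417,-0.032,0.05,0.6],[0,0.417,-0.032,0.05,0.72],[0,0.417,-0.032,0.05,0.84],[0,0.417,-0.032,0.05,0.96],[0,0.417,-0.032,0.05,1]]]'

```text
t: 44.43
tool_pos: [0.6083, 0.2693, 0.3232]
orientation: [-1.006, -2.973, 0.003]
force: [-0.1, 0.4, -0.3]
opening: 0.0467
gripper_force: 0.0
```

>>> send_rows --plan '[[[0,0,0,0,0.12],[0,0,0,0,0.24],[0,0,0,-0.1,0.33],[0,0,0,-0.2,0.33],[0,0,0,-0.3,0.33],[0,0,0,-0.4,0.33],[0,0,0,-0.46,0.33],[0,0,0,-0.46,0.33],[0,0,0,-0.46,0.33],[0.95,0,0,-0.46,0.33],[0.95,0,0,-0.46,0.33],[0.95,0,0,-0.46,0.33],[0.95,0,0,-0.46,0.33],[0.95,0,0,-0.46,0.33],[0.95,0,0,-0.46,0.33],[0.95,0,0,-0.46,0.33]]]'

```text
t: 45.77
tool_pos: [0.609, 0.269, 0.2342]
orientation: [0.492, 3.103, -0.001]
force: [-2.6, -3.0, 4.5]
opening: 0.0118
gripper_force: 30.0
```

Run:
```python
from a import *
s=st();print(np.round(s["wrist_torque"],2))
```

```text
t 45.77 p [0.609  0.269  0.2342] yaxis deg 71.99 F [-2.6 -3.   4.5] open 0.0118 gf 30.000620484352112 q [ 0.34  0.31  1.29 -0.    1.55 -0.92] z [ 0.    -0.001 -1.   ]
[-0.5   0.39 -0.02]
```

>>> send_rows --plan '[[[0.95,0,0,0,-0.08],[0.95,0,0,0,-0.16],[0.95,0,0,0,-0.24],[0.95,0,0,0,-0.32],[0.95,0,0,0,-0.4],[0.95,0,0,0,-0.48],[0.95,0,0,0,-0.56],[0.95,0,0,0,-0.64],[0.95,0,0,0,-0.72],[0.95,0,0,0,-0.8],[0.95,0,0,0,-0.88],[0.95,0,0,0,-0.96],[0.95,0,0,0,-1]]]'

```text
t: 46.85
tool_pos: [0.609, 0.269, 0.2342]
orientation: [1.983, 2.436, -0.0]
force: [-2.1, -2.6, 3.5]
opening: 0.0117
gripper_force: 30.0
```

>>> send_rows --plan '[[[0.95,0,0,0,-0.06],[0.95,0,0,0,-0.12],[0.95,0,0,0,-0.18],[0.95,0,0,0,-0.24],[0.95,0,0,0,-0.29],[0.95,0,0,0,-0.32],[0.95,0,0,0,-0.34],[0.95,0,0,0,-0.34],[0.95,0,0,0,-0.34]]]'

```text
t: 47.6
tool_pos: [0.6091, 0.2691, 0.2342]
orientation: [2.376, 2.054, -0.0]
force: [-2.0, -5.8, 4.8]
opening: 0.0124
gripper_force: 31.5
```

>>> send_rows --plan '[[[0,0,0,0,0],[0,0,0,0,0],[0,0,0,0,0],[0,0,0,0,0],[0,0,0,0,0],[0,0,0,0,0],[0,0,0,0.2,0],[0,0,0,0.4,0],[0,0,0,0.45,0],[0,0,0,0.45,0],[0,0,0,0.45,0],[0,0,0,0.45,0]]]'

```text
t: 48.6
tool_pos: [0.6086, 0.2694, 0.3224]
orientation: [-2.378, -2.053, 0.002]
force: [-0.2, -0.2, -0.3]
opening: 0.0467
gripper_force: 0.0
```

>>> send_rows --plan '[[[0,-0.02,-0.15,0,0],[0,-0.04,-0.3,0,0],[0,-0.06,-0.45,0,0],[0,-0.07,-0.6,0,0],[0,-0.08,-0.75,0,0],[0,-0.09,-0.9,0,0],[0,-0.1,-1,0,0],[0,-0.1,-1,0,0],[0,-0.1,-1,0,0]]]'

```text
t: 49.35
tool_pos: [0.5883, 0.0686, 0.3219]
orientation: [-2.379, -2.049, 0.003]
force: [0.4, -0.6, -0.3]
opening: 0.0467
gripper_force: 0.0
```

```bash
cat > red.py <<'E'
from a import *
st()
for n in ("wrist","top","scene"):
    s,im,d=cam(n);P=wpts(s,d) if n=="wrist" else pts(n,im,d);H,S,V=cv2.split(cv2.cvtColor(im,cv2.COLOR_BGR2HSV))
    print(n);[print(r) for r in rect(((H<6)|(H>174))&(S>170)&(V>60)&(P[...,2]>.228),P,(.228,.245),40)]
E
python3 red.py
```

```text
t 49.35 p [0.5883 0.0686 0.3219] yaxis deg -8.52 F [ 0.4 -0.6 -0.3] open 0.0467 gf 0.0 q [0.03 0.09 1.37 0.   1.68 0.18] z [-0.003  0.    -1.   ]
wrist
(array([0.5239, 0.2513]), array([0.01 , 0.006]), -13.2, array([0.234, 0.236, 0.237]), array([178.,   4.]), np.int32(119))
(array([0.589 , 0.0268]), array([0.053, 0.01 ]), -19.7, array([0.235, 0.236, 0.237]), array([325., 306.]), np.int32(898))
(array([0.4979, 0.0356]), array([0.036, 0.011]), -13.3, array([0.235, 0.236, 0.237]), array([203., 309.]), np.int32(523))
top
(array([0.5855, 0.0238]), array([0.052, 0.011]), -20.0, array([0.231, 0.236, 0.24 ]), array([254., 191.]), np.int32(99))
(array([0.5019, 0.0315]), array([0.051, 0.011]), -15.4, array([0.232, 0.236, 0.239]), array([252., 224.]), np.int32(97))
scene
(array([0.6064, 0.0244]), array([0.026, 0.019]), -34.5, array([0.229, 0.234, 0.238]), array([335., 264.]), np.int32(54))
(array([0.5299, 0.275 ]), array([0.057, 0.015]), 86.4, array([0.229, 0.233, 0.238]), array([427., 315.]), np.int32(109))
(array([0.6137, 0.2693]), array([0.056, 0.013]), 83.6, array([0.23 , 0.234, 0.239]), array([400., 333.]), np.int32(115))
```

>>> send_rows --plan '[[[0,0.003,-0.1,0,0.12],[0,0.003,-0.212,0,0.24],[0,0.003,-0.212,0,0.36],[0,0.003,-0.212,0,0.48],[0,0.003,-0.212,0,0.6],[0,0.003,-0.212,0,0.72],[0,0.003,-0.212,0,0.84],[0,0.003,-0.212,0,0.96],[0,0.003,-0.212,0,1]]]'

```text
t: 50.25
tool_pos: [0.5896, 0.0286, 0.3232]
orientation: [-1.019, -2.971, -0.0]
force: [-0.9, 0.3, 0.4]
opening: 0.0465
gripper_force: 0.0
```

>>> send_rows --plan '[[[0,0,0,0,0.12],[0,0,0,0,0.24],[0,0,0,-0.1,0.312],[0,0,0,-0.2,0.312],[0,0,0,-0.3,0.312],[0,0,0,-0.4,0.312],[0,0,0,-0.46,0.312],[0,0,0,-0.46,0.312],[0,0,0,-0.46,0.312],[0.95,0,0,-0.46,0.312],[0.95,0,0,-0.46,0.312],[0.95,0,0,-0.46,0.312],[0.95,0,0,-0.46,0.312],[0.95,0,0,-0.46,0.312],[0.95,0,0,-0.46,0.312],[0.95,0,0,-0.46,0.312]]]'

```text
t: 51.58
tool_pos: [0.5894, 0.0258, 0.2322]
orientation: [0.538, 3.095, -0.003]
force: [-2.7, -5.0, 3.0]
opening: 0.0118
gripper_force: 30.0
```

>>> send_rows --plan '[[[0.95,0,0,0,-0.08],[0.95,0,0,0,-0.16],[0.95,0,0,0,-0.24],[0.95,0,0,0,-0.32],[0.95,0,0,0,-0.4],[0.95,0,0,0,-0.48],[0.95,0,0,0,-0.56],[0.95,0,0,0,-0.64],[0.95,0,0,0,-0.72],[0.95,0,0,0,-0.8],[0.95,0,0,0,-0.88],[0.95,0,0,0,-0.96],[0.95,0,0,0,-1]]]'

```text
t: 52.67
tool_pos: [0.5893, 0.0257, 0.2322]
orientation: [2.019, 2.406, -0.003]
force: [-3.3, -5.3, 3.1]
opening: 0.0118
gripper_force: 30.0
```

>>> send_rows --plan '[[[0.95,0,0,0,-0.06],[0.95,0,0,0,-0.12],[0.95,0,0,0,-0.18],[0.95,0,0,0,-0.24],[0.95,0,0,0,-0.28],[0.95,0,0,0,-0.31],[0.95,0,0,0,-0.32],[0.95,0,0,0,-0.32],[0.95,0,0,0,-0.32]]]'

```text
t: 53.42
tool_pos: [0.5893, 0.0259, 0.2322]
orientation: [2.386, 2.042, -0.002]
force: [-3.2, -5.4, 3.4]
opening: 0.0125
gripper_force: 31.2
```

>>> send_rows --plan '[[[0,0,0,0,0],[0,0,0,0,0],[0,0,0,0,0],[0,0,0,0,0],[0,0,0,0,0],[0,0,0,0,0],[0,0,0,0.2,0],[0,0,0,0.4,0],[0,0,0,0.45,0],[0,0,0,0.45,0],[0,0,0,0.45,0],[0,0,0,0.45,0]]]'

```text
t: 54.42
tool_pos: [0.5891, 0.0272, 0.3203]
orientation: [-2.386, -2.042, 0.002]
force: [0.1, -0.5, -0.2]
opening: 0.0463
gripper_force: 0.0
```

```bash
python3 red.py
```

```text
t 54.42 p [0.5891 0.0272 0.3203] yaxis deg -8.87 F [ 0.1 -0.5 -0.2] open 0.0463 gf 0.0 q [-0.04  0.09  1.38  0.    1.67  0.11] z [-0.002  0.    -1.   ]
wrist
(array([0.5146, 0.031 ]), array([0.037, 0.01 ]), -15.9, array([0.235, 0.236, 0.237]), array([217., 265.]), np.int32(426))
(array([0.5884, 0.013 ]), array([0.024, 0.009]), 85.1, array([0.235, 0.236, 0.237]), array([319., 275.]), np.int32(299))
top
(array([0.6065, 0.266 ]), array([0.054, 0.011]), 83.0, array([0.229, 0.235, 0.24 ]), array([154., 188.]), np.int32(102))
(array([0.5227, 0.2738]), array([0.055, 0.011]), 84.4, array([0.231, 0.236, 0.24 ]), array([150., 221.]), np.int32(99))
scene
(array([0.5108, 0.0323]), array([0.053, 0.017]), -11.6, array([0.229, 0.234, 0.24 ]), array([365., 247.]), np.int32(85))
(array([0.596 , 0.0273]), array([0.057, 0.011]), 86.2, array([0.229, 0.234, 0.24 ]), array([339., 263.]), np.int32(83))
(array([0.5299, 0.2745]), array([0.057, 0.015]), 84.4, array([0.229, 0.234, 0.239]), array([427., 315.]), np.int32(113))
(array([0.6137, 0.2691]), array([0.056, 0.014]), 84.3, array([0.23 , 0.234, 0.239]), array([400., 333.]), np.int32(112))
```

>>> send_rows --plan '[[[0,-0.15,0.01,0,0.12],[0,-0.3,0.02,0,0.24],[0,-0.417,0.03,0,0.36],[0,-0.417,0.03,0,0.48],[0,-0.417,0.03,0,0.6],[0,-0.417,0.03,0,0.72],[0,-0.417,0.03,0,0.84],[0,-0.417,0.03,0,0.96],[0,-0.417,0.03,0,1]]]'

```text
t: 55.32
tool_pos: [0.5057, 0.0332, 0.3205]
orientation: [-1.034, -2.965, 0.001]
force: [-0.3, -0.2, -0.3]
opening: 0.0466
gripper_force: 0.0
```

>>> send_rows --plan '[[[0,0,0,0,0.12],[0,0,0,0,0.24],[0,0,0,-0.1,0.36],[0,0,0,-0.2,0.39],[0,0,0,-0.3,0.39],[0,0,0,-0.4,0.39],[0,0,0,-0.45,0.39],[0,0,0,-0.45,0.39],[0,0,0,-0.45,0.39],[0.95,0,0,-0.45,0.39],[0.95,0,0,-0.45,0.39],[0.95,0,0,-0.45,0.39],[0.95,0,0,-0.45,0.39],[0.95,0,0,-0.45,0.39],[0.95,0,0,-0.45,0.39],[0.95,0,0,-0.45,0.39]]]'

```text
t: 56.65
tool_pos: [0.5061, 0.0324, 0.232]
orientation: [0.424, 3.113, -0.002]
force: [-2.4, -3.6, 2.3]
opening: 0.012
gripper_force: 30.0
```

>>> send_rows --plan '[[[0.95,0,0,0,-0.08],[0.95,0,0,0,-0.16],[0.95,0,0,0,-0.24],[0.95,0,0,0,-0.32],[0.95,0,0,0,-0.4],[0.95,0,0,0,-0.48],[0.95,0,0,0,-0.56],[0.95,0,0,0,-0.64],[0.95,0,0,0,-0.72],[0.95,0,0,0,-0.8],[0.95,0,0,0,-0.88],[0.95,0,0,0,-0.96],[0.95,0,0,0,-1]]]'

```text
t: 57.73
tool_pos: [0.5057, 0.032, 0.2321]
orientation: [1.929, 2.479, -0.003]
force: [-4.4, -6.8, 4.5]
opening: 0.0116
gripper_force: 30.0
```

>>> send_rows --plan '[[[0.95,0,0,0,-0.06],[0.95,0,0,0,-0.12],[0.95,0,0,0,-0.18],[0.95,0,0,0,-0.24],[0.95,0,0,0,-0.3],[0.95,0,0,0,-0.35],[0.95,0,0,0,-0.39],[0.95,0,0,0,-0.39],[0.95,0,0,0,-0.39]]]'

```text
t: 58.48
tool_pos: [0.5056, 0.0322, 0.232]
orientation: [2.386, 2.042, -0.003]
force: [-5.6, -5.6, 4.7]
opening: 0.0124
gripper_force: 31.4
```

>>> send_rows --plan '[[[0,0,0,0,0],[0,0,0,0,0],[0,0,0,0,0],[0,0,0,0,0],[0,0,0,0,0],[0,0,0,0,0],[0,0,0,0.2,0],[0,0,0,0.4,0],[0,0,0,0.45,0],[0,0,0,0.45,0],[0,0,0,0.45,0],[0,0,0,0.45,0]]]'

```text
t: 59.48
tool_pos: [0.5057, 0.0331, 0.3201]
orientation: [-2.386, -2.042, 0.002]
force: [-0.2, 0.1, -0.9]
opening: 0.0463
gripper_force: 0.0
```

>>> send_rows --plan '[[[0,0,0.15,0.05,0.12],[0,0,0.3,0.1,0.24],[0,0,0.45,0.1,0.36],[0,0.02,0.6,0.1,0.48],[0,0.05,0.75,0.1,0.6],[0,0.08,0.9,0.1,0.72],[0,0.1,1,0.1,0.84],[0,0.1,1,0.1,0.96],[0,0.1,1,0.1,1]]]'

```text
t: 60.23
tool_pos: [0.5252, 0.2344, 0.3385]
orientation: [-1.03, -2.964, 0.004]
force: [-0.3, 0.2, -0.7]
opening: 0.0464
gripper_force: 0.0
```

```bash
python3 red.py
```

```text
t 60.23 p [0.5252 0.2344 0.3385] yaxis deg 51.69 F [-0.3  0.2 -0.7] open 0.0464 gf 0.0 q [ 0.33  0.05  1.39  0.    1.71 -0.57] z [-0.004 -0.001 -1.   ]
wrist
(array([0.5241, 0.2666]), array([0.035, 0.011]), 85.8, array([0.235, 0.236, 0.237]), array([346., 221.]), np.int32(448))
(array([0.6085, 0.2765]), array([0.039, 0.011]), 85.4, array([0.234, 0.236, 0.237]), array([424., 293.]), np.int32(561))
top
(array([0.5859, 0.0255]), array([0.054, 0.01 ]), 83.2, array([0.23 , 0.235, 0.24 ]), array([254., 190.]), np.int32(90))
(array([0.5028, 0.0322]), array([0.053, 0.01 ]), 84.9, array([0.23 , 0.236, 0.239]), array([252., 224.]), np.int32(95))
scene
(array([0.5112, 0.0348]), array([0.054, 0.014]), 87.1, array([0.229, 0.234, 0.239]), array([366., 248.]), np.int32(86))
(array([0.5939, 0.0275]), array([0.057, 0.013]), 84.3, array([0.229, 0.234, 0.239]), array([339., 263.]), np.int32(88))
(array([0.5301, 0.2745]), array([0.055, 0.014]), 86.3, array([0.229, 0.234, 0.239]), array([427., 315.]), np.int32(107))
(array([0.6141, 0.2698]), array([0.055, 0.013]), 84.9, array([0.229, 0.234, 0.24 ]), array([400., 333.]), np.int32(115))
```

All four clamps read ~85° (stop). Moving above the timer key.

>>> send_rows --plan '[[[0,0.03,0.15,0,0.12],[0,0.06,0.3,0,0.24],[0,0.09,0.45,0,0.36],[0,0.11,0.6,-0.1,0.48],[0,0.11,0.75,-0.2,0.6],[0,0.11,0.84,-0.3,0.72],[0,0.11,0.84,-0.4,0.84],[0,0.11,0.84,-0.5,0.96],[0,0.11,0.84,-0.5,1],[0,0.11,0.84,-0.5,1]]]'

```text
t: 61.22
tool_pos: [0.5469, 0.4001, 0.2381]
orientation: [0.575, -3.083, 0.003]
force: [-0.2, -0.2, 0.4]
opening: 0.0463
gripper_force: 0.0
```

```bash
cat > tm.py <<'E'
from a import *
st()
for n in ("wrist","top","scene"):
    s,im,d=cam(n);P=wpts(s,d) if n=="wrist" else pts(n,im,d);V=im.max(-1)
    k=(P[...,2]>.136)&(P[...,2]<.156)&(abs(P[...,0]-.5476)<.045)&(abs(P[...,1]-.4023)<.045)&(V<70)
    print(n);[print(r) for r in rect(k,P,(.136,.156),30)]
E
python3 tm.py
```

```text
t 61.22 p [0.5469 0.4001 0.2381] yaxis deg 111.12 F [-0.2 -0.2  0.4] open 0.0463 gf 0.0 q [ 0.56  0.35  1.24 -0.    1.57 -1.38] z [-0.005 -0.003 -1.   ]
wrist
(array([0.5471, 0.4017]), array([0.048, 0.013]), 73.4, array([0.138, 0.146, 0.148]), array([314., 245.]), np.int32(1038))
top
(array([0.546 , 0.3982]), array([0.047, 0.013]), 71.7, array([0.141, 0.147, 0.153]), array([114., 224.]), np.int32(70))
scene
(array([0.5523, 0.4024]), array([0.05 , 0.014]), 74.8, array([0.137, 0.145, 0.151]), array([453., 374.]), np.int32(102))
```

>>> send_rows --plan '[[[0,0.02,0.055,0,0.12],[0,0.02,0.055,0,0.24],[0,0.02,0.055,0,0.36],[0,0.02,0.055,0,0.48],[0,0.02,0.055,0,0.6],[0,0.02,0.055,0,0.72],[0,0.02,0.055,0,0.84],[0,0.02,0.055,0,0.872],[0,0.02,0.055,0,0.872],[0,0.02,0.055,0,0.872],[0,0.02,0.055,0,0.872]]]'

```text
t: 62.28
tool_pos: [0.5524, 0.4121, 0.2423]
orientation: [-1.874, 2.52, -0.0]
force: [-0.5, 0.5, 0.8]
opening: 0.0467
gripper_force: 0.0
```

```bash
python3 tm.py
python3 - <<'E'
import numpy as np
def arc(p0,steps):
    p=np.radians(p0+np.cumsum(steps));q=np.radians(p0)
    for k,a in enumerate(p): print([0.95,round(.06*(np.cos(a)-np.cos(q)),3),round(.06*(np.sin(a)-np.sin(q)),3),0,round((np.degrees(a)-p0)/60,3)],end=",")
    print("\n")
print("S1");arc(73.4,[-4.8]*12);arc(73.4-57.6,[-4.8]*6)   # to -12.4 -> 28.8 more
print("S2");[arc(167.6-57.6*i,[-4.8]*12) for i in range(3)]
E
```

```text
t 62.28 p [0.5524 0.4121 0.2423] yaxis deg 163.27 F [-0.5  0.5  0.8] open 0.0467 gf 0.0 q [ 0.57  0.37  1.2   0.    1.57 -2.28] z [ 0.001  0.001 -1.   ]
wrist
(array([0.5489, 0.4062]), array([0.039, 0.011]), 73.8, array([0.145, 0.147, 0.148]), array([319., 236.]), np.int32(620))
top
(array([0.5464, 0.3994]), array([0.051, 0.012]), 72.8, array([0.138, 0.147, 0.151]), array([113., 224.]), np.int32(97))
scene
(array([0.5521, 0.4067]), array([0.042, 0.015]), 68.5, array([0.137, 0.145, 0.15 ]), array([455., 377.]), np.int32(74))
S1
[0.95, np.float64(0.005), np.float64(-0.002), 0, np.float64(-0.08)],[0.95, np.float64(0.009), np.float64(-0.004), 0, np.float64(-0.16)],[0.95, np.float64(0.014), np.float64(-0.006), 0, np.float64(-0.24)],[0.95, np.float64(0.018), np.float64(-0.009), 0, np.float64(-0.32)],[0.95, np.float64(0.022), np.float64(-0.012), 0, np.float64(-0.4)],[0.95, np.float64(0.026), np.float64(-0.015), 0, np.float64(-0.48)],[0.95, np.float64(0.029), np.float64(-0.019), 0, np.float64(-0.56)],[0.95, np.float64(0.032), np.float64(-0.023), 0, np.float64(-0.64)],[0.95, np.float64(0.035)
[... 2377 characters left out ...]
 0, np.float64(-0.16)],[0.95, np.float64(0.011), np.float64(-0.011), 0, np.float64(-0.24)],[0.95, np.float64(0.014), np.float64(-0.015), 0, np.float64(-0.32)],[0.95, np.float64(0.016), np.float64(-0.019), 0, np.float64(-0.4)],[0.95, np.float64(0.018), np.float64(-0.024), 0, np.float64(-0.48)],[0.95, np.float64(0.02), np.float64(-0.028), 0, np.float64(-0.56)],[0.95, np.float64(0.022), np.float64(-0.033), 0, np.float64(-0.64)],[0.95, np.float64(0.023), np.float64(-0.038), 0, np.float64(-0.72)],[0.95, np.float64(0.023), np.float64(-0.043), 0, np.float64(-0.8)],[0.95, np.float64(0.023), np.float64(-0.048), 0, np.float64(-0.88)],[0.95, np.float64(0.023), np.float64(-0.053), 0, np.float64(-0.96)],
```

>>> send_rows --plan '[[[0,-0.008,0.007,-0.15,0],[0,-0.008,0.007,-0.3,0],[0,-0.008,0.007,-0.45,0],[0,-0.008,0.007,-0.52,0],[0,-0.008,0.007,-0.52,0],[0,-0.008,0.007,-0.52,0],[0.95,-0.008,0.007,-0.52,0],[0.95,-0.008,0.007,-0.52,0],[0.95,-0.008,0.007,-0.52,0],[0.95,-0.008,0.007,-0.52,0],[0.95,-0.008,0.007,-0.52,0],[0.95,-0.008,0.007,-0.52,0],[0.95,-0.008,0.007,-0.52,0],[0.95,-0.008,0.007,-0.52,0]]]' --force 35

```text
t: 63.6
tool_pos: [0.5509, 0.4136, 0.1383]
orientation: [-1.878, 2.517, -0.0]
force: [1.2, -1.1, 3.3]
opening: 0.0116
gripper_force: 35.0
```

>>> send_rows --plan '[[[0.95,0.005,-0.002,0,-0.08],[0.95,0.009,-0.004,0,-0.16],[0.95,0.014,-0.006,0,-0.24],[0.95,0.018,-0.009,0,-0.32],[0.95,0.022,-0.012,0,-0.4],[0.95,0.026,-0.015,0,-0.48],[0.95,0.029,-0.019,0,-0.56],[0.95,0.032,-0.023,0,-0.64],[0.95,0.035,-0.027,0,-0.72],[0.95,0.037,-0.032,0,-0.8],[0.95,0.039,-0.036,0,-0.88],[0.95,0.041,-0.041,0,-0.96]]]'

```text
t: 64.6
tool_pos: [0.559, 0.4055, 0.1382]
orientation: [-0.427, 3.112, 0.001]
force: [-0.9, -0.2, 3.1]
opening: 0.0121
gripper_force: 35.0
```

```bash
python3 tm.py
```

```text
t 64.6 p [0.559  0.4055 0.1382] yaxis deg 105.62 F [-0.9 -0.2  3.1] open 0.0121 gf 35.01184701919556 q [ 0.55  0.43  1.31  0.    1.4  -1.29] z [ 0.001  0.001 -1.   ]
wrist
(array([0.5468, 0.4026]), array([0.05 , 0.015]), 15.7, array([0.142, 0.147, 0.148]), array([316., 289.]), np.int32(2910))
top
scene
(array([0.5714, 0.4054]), array([0.027, 0.021]), 66.1, array([0.137, 0.145, 0.153]), array([449., 379.]), np.int32(59))
```

>>> send_rows --plan '[[[0.95,0.001,-0.005,0,-0.08],[0.95,0.002,-0.01,0,-0.16],[0.95,0.002,-0.015,0,-0.24],[0.95,0.002,-0.02,0,-0.32],[0.95,0.002,-0.025,0,-0.4],[0.95,0.001,-0.03,0,-0.48],[0.95,0.001,-0.03,0,-0.48],[0.4,0.001,-0.03,0,-0.48],[0.4,0.001,-0.03,0,-0.48],[0.4,0.001,-0.03,0,-0.48],[0.4,0.001,-0.03,0,-0.48],[0.4,-0.05,-0.017,0,-0.48],[0.4,-0.116,-0.004,0,-0.48],[0.4,-0.116,-0.004,0,-0.48],[0.4,-0.116,-0.004,0,-0.48],[0.95,-0.116,-0.004,0,-0.48],[0.95,-0.116,-0.004,0,-0.48],[0.95,-0.116,-0.004,0,-0.48],[0.95,-0.116,-0.004,0,-0.48],[0.95,-0.116,-0.004,0,-0.48]]]'

```text
t: 66.42
tool_pos: [0.536, 0.4049, 0.1377]
orientation: [0.354, 3.121, 0.001]
force: [1.4, 3.2, -1.6]
opening: 0.0119
gripper_force: 35.0
```

```bash
python3 tm.py
```

```text
t 66.42 p [0.536  0.4049 0.1377] yaxis deg 77.05 F [ 1.4  3.2 -1.6] open 0.0119 gf 34.99944448471069 q [ 0.57  0.38  1.38  0.    1.38 -0.77] z [ 0.001  0.001 -1.   ]
wrist
(array([0.5413, 0.4038]), array([0.039, 0.015]), -14.5, array([0.139, 0.147, 0.148]), array([316., 325.]), np.int32(2129))
top
scene
(array([0.5569, 0.3991]), array([0.036, 0.023]), 17.0, array([0.137, 0.143, 0.151]), array([451., 375.]), np.int32(58))
```

Regripped at the other end; long stroke in three calls.

>>> send_rows --plan '[[[0.95,0.001,0.005,0,-0.08],[0.95,0.003,0.01,0,-0.16],[0.95,0.005,0.014,0,-0.24],[0.95,0.007,0.019,0,-0.32],[0.95,0.01,0.023,0,-0.4],[0.95,0.013,0.027,0,-0.48],[0.95,0.017,0.03,0,-0.56],[0.95,0.021,0.034,0,-0.64],[0.95,0.025,0.037,0,-0.72],[0.95,0.029,0.039,0,-0.8],[0.95,0.033,0.042,0,-0.88],[0.95,0.038,0.043,0,-0.96]]]'

```text
t: 67.57
tool_pos: [0.5436, 0.4134, 0.1378]
orientation: [1.819, 2.561, 0.002]
force: [3.0, 4.5, -2.1]
opening: 0.0117
gripper_force: 35.0
```

>>> send_rows --plan '[[[0.95,0.005,0.002,0,-0.08],[0.95,0.01,0.003,0,-0.16],[0.95,0.015,0.003,0,-0.24],[0.95,0.02,0.004,0,-0.32],[0.95,0.025,0.003,0,-0.4],[0.95,0.03,0.003,0,-0.48],[0.95,0.035,0.002,0,-0.56],[0.95,0.039,0.001,0,-0.64],[0.95,0.044,-0.001,0,-0.72],[0.95,0.049,-0.003,0,-0.8],[0.95,0.053,-0.006,0,-0.88],[0.95,0.057,-0.009,0,-0.96]]]'

```text
t: 68.57
tool_pos: [0.5549, 0.4116, 0.1378]
orientation: [-2.828, -1.368, -0.001]
force: [3.3, 3.5, -1.0]
opening: 0.0116
gripper_force: 35.0
```

>>> send_rows --plan '[[[0.95,0.004,-0.003,0,-0.08],[0.95,0.007,-0.007,0,-0.16],[0.95,0.011,-0.011,0,-0.24],[0.95,0.014,-0.015,0,-0.32],[0.95,0.016,-0.019,0,-0.4],[0.95,0.018,-0.024,0,-0.48],[0.95,0.02,-0.028,0,-0.56],[0.95,0.022,-0.033,0,-0.64],[0.95,0.023,-0.038,0,-0.72],[0.95,0.023,-0.043,0,-0.8],[0.95,0.023,-0.048,0,-0.88],[0.95,0.023,-0.053,0,-0.96],[0.95,0.023,-0.053,0,-0.96]]]'

```text
t: 69.65
tool_pos: [0.5594, 0.4009, 0.1378]
orientation: [-3.137, 0.164, -0.001]
force: [4.3, 5.6, -2.8]
opening: 0.0118
gripper_force: 35.0
```

```bash
python3 tm.py
```

```text
t 69.65 p [0.5594 0.4009 0.1378] yaxis deg -95.99 F [ 4.3  5.6 -2.8] open 0.0118 gf 35.015459060668945 q [0.55 0.42 1.32 0.   1.4  2.22] z [ 0.001  0.001 -1.   ]
wrist
(array([0.554 , 0.4016]), array([0.039, 0.015]), -4.9, array([0.14 , 0.147, 0.148]), array([316., 325.]), np.int32(2177))
top
scene
(array([0.572 , 0.3926]), array([0.03, 0.01]), 82.7, array([0.138, 0.145, 0.155]), array([445., 376.]), np.int32(40))
```

>>> send_rows --plan '[[[0,0,0,0,0],[0,0,0,0,0],[0,0,0,0,0],[0,0,0,0,0],[0,0,0,0,0],[0,0,0,0,0],[0,0,0,0.15,0],[0,0,0,0.3,0],[0,0,0,0.42,0],[0,0,0,0.42,0],[0,-0.05,0,0.42,0],[0,-0.119,0.012,0.42,0],[0,-0.119,0.012,0.42,0]]]'

```text
t: 70.88
tool_pos: [0.5337, 0.4037, 0.2215]
orientation: [-3.138, 0.156, 0.002]
force: [-0.9, -0.7, -0.0]
opening: 0.0468
gripper_force: 0.0
```

>>> send_rows --plan '[[[0,0,0,0,0.11],[0,0,0,0,0.22],[0,0,0,0,0.33],[0,0,0,0,0.44],[0,0,0,0,0.55],[0,0,0,0,0.66],[0,0,0,0,0.77],[0,0,0,0,0.88],[0,0,0,0,1]]]'

```text
t: 71.63
tool_pos: [0.5357, 0.4029, 0.2212]
orientation: [2.792, 1.439, -0.001]
force: [0.7, 0.2, -0.2]
opening: 0.0468
gripper_force: 0.0
```

>>> send_rows --plan '[[[0,0,0,0,0.11],[0,0,0,0,0.22],[0,0,0,0,0.33],[0,0,0,0,0.44],[0,0,0,0,0.55],[0,0,0,0,0.66],[0,0,0,0,0.77],[0,0,0,0,0.88],[0,0,0,0,1]]]'

```text
t: 72.38
tool_pos: [0.5356, 0.4029, 0.2212]
orientation: [1.7, 2.642, -0.001]
force: [0.9, 0.4, -0.0]
opening: 0.0465
gripper_force: 0.0
```

>>> send_rows --plan '[[[0,0,0,0,0.11],[0,0,0,0,0.22],[0,0,0,0,0.33],[0,0,0,0,0.44],[0,0,0,0,0.55],[0,0,0,0,0.66],[0,0,0,0,0.77],[0,0,0,0,0.88],[0,0,0,0,1],[0,0,0,0,1],[0,0,0,0,1]]]'

```text
t: 73.3
tool_pos: [0.5355, 0.403, 0.2213]
orientation: [-0.166, -3.137, 0.001]
force: [0.4, -0.6, -0.2]
opening: 0.0462
gripper_force: 0.0
```

```bash
python3 tm.py;  python3 red.py | tail -12
python3 - <<'E'
import numpy as np
p0=174.5;q=np.radians(p0)
for st in np.arange(4,37,4): a=np.radians(p0-st);print(round(.06*(np.cos(a)-np.cos(q)),3),round(.06*(np.sin(a)-np.sin(q)),3),round(-st/60,3))
E
```

```text
t 73.3 p [0.5355 0.403  0.2213] yaxis deg 83.95 F [ 0.4 -0.6 -0.2] open 0.0462 gf 0.0 q [ 0.57  0.33  1.29 -0.    1.53 -0.9 ] z [-0. -0. -1.]
wrist
(array([0.5463, 0.4027]), array([0.048, 0.011]), -6.0, array([0.138, 0.145, 0.147]), array([320., 261.]), np.int32(246))
top
scene
(array([0.5522, 0.4022]), array([0.051, 0.014]), -7.1, array([0.139, 0.145, 0.15 ]), array([452., 376.]), np.int32(90))
(array([0.5246, 0.277 ]), array([0.056, 0.012]), 84.9, array([0.229, 0.235, 0.237]), array([ 76., 318.]), np.int32(1538))
(array([0.6047, 0.267 ]), array([0.016, 0.005]), 82.4, array([0.229, 0.234, 0.236]), array([108., 430.]), np.int32(156))
top
(array([0.6064, 0.2668]), array([0.053, 0.011]), 85.1, array([0.229, 0.235, 0.239]), array([153., 187.]), np.int32(99))
(array([0.5858, 0.0256]), array([0.054, 0.011]), 82.2, array([0.23 , 0.235, 0.24 ]), array([254., 190.]), np.int32(92))
(array([0.522 , 0.2735]), array([0.053, 0.01 ]), 82.1, array([0.23 , 0.235, 0.24 ]), array([150., 221.]), np.int32(97))
(array([0.5026, 0.0323]), array([0.053, 0.01 ]), 84.3, array([0.23 , 0.236, 0.24 ]), array([252., 224.]), np.int32(98))
scene
(array([0.5107, 0.0328]), array([0.054, 0.014]), 84.8, array([0.229, 0.234, 0.239]), array([366., 247.]), np.int32(81))
(array([0.5951, 0.0273]), array([0.056, 0.012]), 86.1, array([0.229, 0.234, 0.241]), array([339., 263.]), np.int32(86))
(array([0.5301, 0.2745]), array([0.051, 0.014]), 83.7, array([0.23 , 0.234, 0.24 ]), array([426., 314.]), np.int32(91))
(array([0.6128, 0.269 ]), array([0.055, 0.014]), 86.8, array([0.229, 0.234, 0.239]), array([400., 333.]), np.int32(111))
0.001 0.004 -0.067
0.001 0.008 -0.133
0.003 0.012 -0.2
0.004 0.016 -0.267
0.006 0.02 -0.333
0.008 0.024 -0.4
0.01 0.027 -0.467
0.012 0.031 -0.533
0.015 0.034 -0.6
```

>>> send_rows --plan '[[[0,0,0,-0.15,0],[0,0,0,-0.3,0],[0,0,0,-0.415,0],[0,0,0,-0.415,0],[0,0,0,-0.415,0],[0.95,0,0,-0.415,0],[0.95,0,0,-0.415,0],[0.95,0,0,-0.415,0],[0.95,0,0,-0.415,0],[0.95,0,0,-0.415,0],[0.95,0,0,-0.415,0],[0.95,0,0,-0.415,0],[0.95,0,0,-0.415,0]]]' --force 45

```text
t: 74.68
tool_pos: [0.5356, 0.4035, 0.1394]
orientation: [0.16, 3.137, 0.001]
force: [0.5, 0.5, 3.7]
opening: 0.012
gripper_force: 45.0
```

>>> send_rows --plan '[[[0.95,0.001,0.004,0,-0.067],[0.95,0.001,0.008,0,-0.133],[0.95,0.003,0.012,0,-0.2],[0.95,0.004,0.016,0,-0.267],[0.95,0.006,0.02,0,-0.333],[0.95,0.008,0.024,0,-0.4],[0.95,0.01,0.027,0,-0.45],[0.95,0.012,0.029,0,-0.5],[0.95,0.012,0.03,0,-0.53],[0.95,0.012,0.03,0,-0.55],[0.95,0.012,0.03,0,-0.55],[0.95,0.012,0.03,0,-0.55]]]'

```text
t: 75.68
tool_pos: [0.5378, 0.4087, 0.1394]
orientation: [1.043, 2.963, -0.001]
force: [-1.9, -3.5, 5.6]
opening: 0.0123
gripper_force: 47.1
```

Run:
```python
from h import *
s=st();print(np.round(s["wrist_torque"],2))
```

```text
t 75.68 p [0.5378 0.4087 0.1394] yaxis deg 51.21 F [-1.9 -3.5  5.6] open 0.0123 gf 47.07052971236408 q [ 0.57  0.39  1.36 -0.    1.39 -0.32] z [ 0.    -0.001 -1.   ]
[-0.64  0.29  0.8 ]
```

>>> send_rows --plan '[[[0,0,0,0,0],[0,0,0,0,0],[0,0,0,0,0],[0,0,0,0,0],[0,0,0,0,0],[0,0,0,0,0],[0,0,0,0.2,0],[0,0,0,0.4,0],[0,0,0,0.6,0],[0,0,0,0.8,0],[0,-0.2,0,0.8,0],[0,-0.4,0,0.8,0],[0,-0.5,0,0.8,0],[0,-0.5,0,0.8,0],[0,-0.5,0,0.8,0]]]'

```text
t: 76.93
tool_pos: [0.437, 0.4094, 0.2992]
orientation: [1.042, 2.963, 0.001]
force: [0.4, 0.2, -0.3]
opening: 0.0465
gripper_force: 0.0
```

```bash
python3 tm.py; python3 red.py|tail -11
python3 - <<'E'
from a import *
s,im,d=cam("scene");cv2.imwrite("pics/s20.png",im)
P=pts("scene",im,d);H,S,V=cv2.split(cv2.cvtColor(im,cv2.COLOR_BGR2HSV))
k=(P[...,0]>.35)&(P[...,0]<.62)&(P[...,1]<-.33)&(P[...,1]>-.53)&(P[...,2]>.08)&(P[...,2]<.11)
print("tray handle");[print(r) for r in rect(k,P,(.08,.11),40)]
E
```

```text
t 76.93 p [0.437  0.4094 0.2992] yaxis deg 51.26 F [ 0.4  0.2 -0.3] open 0.0465 gf 0.0 q [ 0.67  0.11  1.4  -0.    1.64 -0.23] z [ 0.001  0.001 -1.   ]
wrist
top
(array([0.5452, 0.4001]), array([0.046, 0.014]), -34.2, array([0.137, 0.146, 0.151]), array([113., 223.]), np.int32(86))
scene
(array([0.5521, 0.4016]), array([0.048, 0.014]), -30.8, array([0.137, 0.144, 0.15 ]), array([452., 375.]), np.int32(94))
(array([0.5251, 0.2854]), array([0.04 , 0.012]), 86.6, array([0.229, 0.235, 0.237]), array([265., 426.]), np.int32(600))
top
(array([0.6058, 0.2675]), array([0.054, 0.011]), 81.9, array([0.23 , 0.235, 0.24 ]), array([153., 187.]), np.int32(98))
(array([0.5849, 0.0251]), array([0.053, 0.011]), 82.6, array([0.23 , 0.236, 0.24 ]), array([254., 190.]), np.int32(89))
(array([0.5226, 0.2732]), array([0.056, 0.01 ]), 85.7, array([0.231, 0.235, 0.239]), array([150., 221.]), np.int32(97))
(array([0.5026, 0.0323]), array([0.053, 0.011]), 83.1, array([0.231, 0.236, 0.24 ]), array([252., 224.]), np.int32(98))
scene
(array([0.5112, 0.0342]), array([0.055, 0.012]), 87.2, array([0.23 , 0.234, 0.24 ]), array([366., 247.]), np.int32(79))
(array([0.5949, 0.0261]), array([0.058, 0.012]), 85.0, array([0.228, 0.233, 0.239]), array([339., 263.]), np.int32(93))
(array([0.5299, 0.2759]), array([0.056, 0.015]), 85.7, array([0.229, 0.234, 0.24 ]), array([427., 315.]), np.int32(110))
(array([0.6134, 0.2696]), array([0.055, 0.014]), 86.7, array([0.229, 0.234, 0.239]), array([400., 333.]), np.int32(120))
tray handle
(array([ 0.5028, -0.4307]), array([0.141, 0.018]), 85.5, array([0.084, 0.096, 0.103]), array([264., 178.]), np.int32(212))
```

View pics/s20.png

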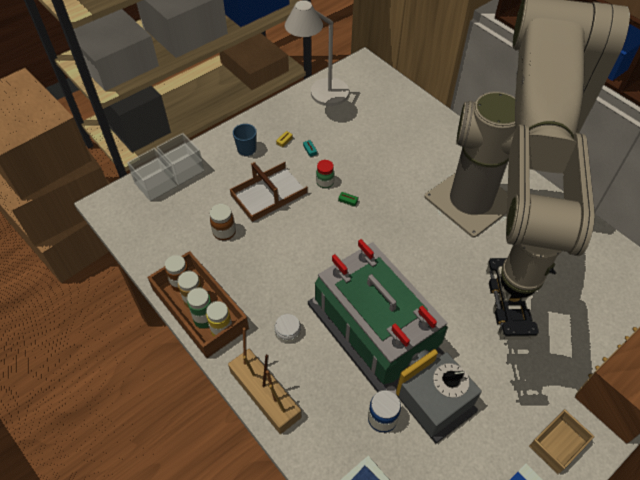

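The final view shows the empty tray standing upright at (268,192), the cover locked at (380,293) with all four bars along the barrel, and the key at its stop (452,376). Handing in.

```bash
python3 -c "
from plant import order
print(order.close_job())"
```

```text
the job is handed in; nothing more can be done
None
```

The job is done and handed in at about 77 s of robot time: all three blanks went into the barrel off the tray, the empty tray stands upright on the bench, the cover is in with all four clamps at their stops, and the timer key was wound to its stop last. The hand-in gave no verdict, so this rests on my own camera and force readings.

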